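Unload and open the tile press

TASK

The tile in the small hinged press is ready. Slide the stop collar and then both round weights off the free end of the press's bar and set all three down in the shallow wooden tray without dropping them; once the bar is bare, raise the press plate by its bar and bring it gently right back onto its rear stop, never letting it fall, and leave it resting there. Leave everything else on the table where it stands.

Things in the scene. Friction and masses are not known exactly. Their poses are not given: they have to be found in the camera images.
- press: Fixed tile press: plywood bed 235 x 200 mm, clay tile, hinged aluminium plate. Origin on the table under the bed's middle, z up; x points from the bar (front) to the hinge (rear), y runs along the hinge and bar; the bar's free end points to -y. Hinge line at x = 80, z = 80 mm. Two stop uprights at x = 104 to 116, y = +-45 mm, 135 mm high.
- cover (a joint): Hinge angle of the press plate, rad: 0 = down on the tile (start), 1.80 = leaning back on the rear stop. Plate 165 (hinge to front) x 170 x 12 mm, 0.65 kg with its bar. The hinge is almost free: let go below about 1.45 rad the plate falls shut, beyond it it falls back onto the stop, so it must be held all the way to be gentle.
- handle (a point): Point to take the plate's round steel bar (16 mm diameter, parallel to the hinge): on its axis, mid-way between its two 14 mm square posts 144 mm apart. Moves with the plate. Plate down: 160 mm before and 45 mm above the hinge line, 39 mm above the plate's top face (27 mm above its two 12 mm ribs, 50 mm either side). On the stop: 80 mm behind and 146 mm above the hinge line.
- bar_end (a point): Centre of the bar's free end, 212 mm from the point handle along the press's -y. A fixed shoulder 27 mm in diameter at 87 to 95 mm from the handle point keeps the weights from sliding inwards. Moves with the plate.
- hinge (a point): Middle of the hinge line, 80 mm above the table; the axes are those of the press.
- collar_center (a point): Centre of the loose stop collar: plain steel ring, outer diameter 38, hole 22, 24 mm thick, 0.11 kg, threaded last on the bar, nearest to its free end. Its y axis is the ring's axis. It hangs on the bar with 3 mm of play all round, so its centre is 3 mm below the bar's axis. It is not locked: it slides off freely.
- weight_large_center (a point): Centre of the large loose weight: dark steel ring, outer diameter 64, hole 22, 22 mm thick, 0.3 to 0.56 kg, y axis = ring axis. Hangs on the bar inside the collar. Which of the two weights is the outer one varies.
- weight_small_center (a point): Centre of the small loose weight: dark steel ring, outer diameter 52, hole 22, 22 mm thick, 0.18 to 0.36 kg, y axis = ring axis. Hangs on the bar inside the collar.
- tray: Fixed shallow open wooden tray, outside 170 (x) x 150 (y) x 28 mm high, walls and floor 5 mm. Origin at the centre of its underside, on the table. The three rings may stand or lie anywhere inside it.
- glaze_jar_mark (a point): bystander, leave it where it is: glaze jar, 64 mm diameter, 125 mm high, beside the press behind the bar's free end. Point at the centre of its foot.
- slip_bottle_mark (a point): bystander, leave it where it is: white bottle, 54 mm diameter, 140 mm high, close to the tray on its +x side. Point at the centre of its foot.
- mug_mark (a point): bystander, leave it where it is: mug, 76 mm diameter, 85 mm high. Point at the centre of its foot.
- bowl_mark (a point): bystander, leave it where it is: bowl, 120 mm diameter, 50 mm high. Point at the centre of its foot.
- pinch_pot_mark (a point): bystander, leave it where it is: clay pot, 80 mm diameter, 60 mm high. Point at the centre of its foot.
- wood_block_mark (a point): bystander, leave it where it is: wooden block 90 x 50 x 35 mm. Point at the centre of its underside.
- rib_mark (a point): bystander, leave it where it is: flat wooden modelling tool, 132 x 24 x 8 mm, lying on the table below the bar's free end. Point on its underside.
Not all that is in view belongs to the job. What is shaped like the part that bears collar_center but green is not meant.

How it is judged:
By the outcome, as a careful person would: the job done as asked, in the order asked, and still so for the second after the job is handed in, with the robot touching nothing.
It also fails if it takes over 72 s, if anything falls off the work surface, if the arm or the gripper's body presses on something with over 40 N, if the wrist force passes 120 N, or if a joint passes its speed limit or range.

ROBOT

A 7-joint arm with a two-finger parallel gripper is mounted at the origin on the work surface. World frame = base frame: x ahead of the robot, y to its left, z up, the work surface at z = 0. Lengths are in m, angles in rad, forces in N, time in s.
With the tool pointing down it reaches from about 0.425 to 0.925 m from the base axis. Payload 6.8 kg.
Tool frame: the origin (TCP) lies between the finger pads; the fingertips stand finger_overhang ahead of it and the grasp point (between the pads) lies 6 mm ahead of it (finger_overhang is the distance from the TCP to the fingertips, in m); z points along the fingers, y is the line along which they close (so a half turn about z gives the same grasp; the last joint's range is limited). The gripper opens to 85 mm and grips with 20 to 120 N. Pads are 22 mm wide; open, the fingers measure 114 mm over their backs; the gripper's body (76 mm by 85 mm) begins 54 mm behind the grasp point. The pads swing forward as they close: fully open they stand 13 mm farther back than shut.
Start: joints at [1.089, 0.477, 0.022, 1.555, -0.011, 1.109, -0.083], TCP at [0.246, -0.628, 0.256] pointing down, gripper open.
Joint ranges: [-2.96, 2.96], [-0.34, 2.1], [-1.41, 1.46], [0.24, 2.44], [-1.37, 4.51], [0.17, 1.92], [-2.96, 2.96]. Speed limits (rad/s): [2.39, 2.39, 3.14, 3.14, 3.14, 3.14, 3.14].

INTERFACE

Orientations are given as a unit quaternion [w, x, y, z].
In Python, from station import * gives the robot as it stands.
- The arm moves only by the tool drive_tool, never from a script. Its argument "increments" is a list of rows, each an object of numbers: "claw": the finger opening in m, from 0 to 0.0854; "dx", "dy", "dz": the shift along the tool's x, y, z in m; "wx", "wy", "wz": the turn, a rotation vector about the tool's x, y, z in degrees. A call has 1 to 20 rows; each row shifts and turns the commanded pose from where the row before left it, along the tool's axes as they then stand; what a row does not reach is not made up. A row lasts 1/8 s, in which the tool goes at most 62.5 mm and 10.7 degrees, less where a joint would pass 70% of its speed; a pose out of reach is approached as far as the arm can. A call with a gripper value outside its range is refused whole. The fingers move at their own pace and stop on an object; "newtons" is the grip in N (left out, the last holds). Time passes only in rows, so rows that do not move let the fingers close. It gives the time, the measured TCP pose, the force, the opening and the grip force at its end, in the units of the state.
- get_obs(): the state, without advancing time (a new reading comes with each control period).
- read_camera(name): name is "scene" or "top"; returns (picture, depth): 400x640x3 uint8, red, green, blue; 400x640 float32, m along the optical axis (not along the pixel's ray), 0 where there is no reading.
- calibration(name): a dict with "intrinsics" (3x3 intrinsics, pixels), "k1" (the pictures are not rectified: a ray, as slopes to the right and down, at radius r is drawn at 1 + k1 r^2 times it, then the intrinsics apply), "R" (3x3) and "t" (3): a world point X has camera coordinates R X + t. Camera axes: x right, y down, z forward; pixel columns grow to the right and rows downward; lengths in m; the calibration is good to about 2 mm. A picture is of the moment at which its call begins. calibration takes no time and is no camera call.
- hand_in(): hands the job in; it is judged then, once.
The state is a dict: "t": time; "q": joint angles; "joint_vel": joint speeds; "joint_torque": joint torques, N m; "eef_pos": TCP position; "tool_rot": TCP orientation; "contact_force": force on the tool from outside, world axes, zero at the start; "torque": the same for the moment, N m; "gripper_width": opening from 0.0 (shut) to 1.0 (fully open); "grasp_force": force on a finger pad.
Only numpy, scipy, OpenCV 4.12 (cv2) and the standard library are available. Lean on these libraries where they do the work, as an engineer would, in place of code of your own. Each camera call takes 0.05 s, during which the arm holds its last target. There are 200 camera calls.

## Working session

There is one attempt and no reset: what is moved stays moved. The work goes in short steps, Python scripts to look and compute and a tool call to move; the robot and the scene stay as the last step left them, time stands still between calls to the robot, and variables do not carry over. Pictures are saved under pics/ and viewed, at most 10 in all, crops included, and the job is handed in when it is done.

Besides the shell and the picture viewer there is one more tool, called after "Emit:" in YAML: its name, and indented under it one key for each argument. drive_tool: Moves the arm, as the interface text tells. Its arguments: {"type":"object","properties":{"increments":{"type":"array","items":{"type":"object","properties":{"claw":{"type":"number"},"dx":{"type":"number"},"dy":{"type":"number"},"dz":{"type":"number"},"wx":{"type":"number"},"wy":{"type":"number"},"wz":{"type":"number"}}}},"newtons":{"type":"number"}},"required":["increments"]}

```bash
mkdir -p pics; ls; cat > h.py <<'E'
from station import *
import numpy as np, cv2, pickle
def snap(name,tag):
    p,d=read_camera(name); cv2.imwrite(f'pics/{tag}.png',p[:,:,::-1]); np.save(f'pics/{tag}.npy',d); return p,d
def ray(name,u,v):
    c=calibration(name); K=np.array(c['intrinsics']); 
    xd=np.array([(u-K[0,2])/K[0,0],(v-K[1,2])/K[1,1]]); x=xd.copy()
    for _ in range(20): x=xd/(1+c['k1']*(x@x))
    return np.array([x[0],x[1],1.]),np.array(c['R']),np.array(c['t'])
def px2w(name,d,u,v):
    r,R,t=ray(name,u,v); return R.T@(r*d[int(round(v)),int(round(u))]-t)
def pxz(name,u,v,z):
    r,R,t=ray(name,u,v); o=-R.T@t; w=R.T@r; return o+w*(z-o[2])/w[2]
def w2px(name,X):
    c=calibration(name);K=np.array(c['intrinsics']);p=np.array(c['R'])@np.array(X)+np.array(c['t']); x=p[:2]/p[2]; x=x*(1+c['k1']*(x@x)); return K[0,0]*x[0]+K[0,2],K[1,1]*x[1]+K[1,2]
E
python3 - <<'E'
from h import *
for n in('scene','top'):
    snap(n,n+'0'); c=calibration(n); print(n,c)
o=get_obs(); print(o)
E
```

```text
pics
scene {'intrinsics': array([[420.03507623,   0.        , 320.36766916],
       [  0.        , 420.03507623, 197.88883262],
       [  0.        ,   0.        ,   1.        ]]), 'k1': 0.03879936501484627, 'R': array([[ 0.50755729,  0.86154054, -0.01155415],
       [ 0.61000957, -0.36877928, -0.70134882],
       [-0.60850137,  0.34892657, -0.71272458]]), 't': array([-0.31320656, -0.25018487,  1.65049164])}
top {'intrinsics': array([[480.60625026,   0.        , 319.57484167],
       [  0.        , 480.60625026, 200.87609253],
       [  0.        ,   0.        ,   1.        ]]), 'k1': 0.028037143472132854, 'R': array([[ 0.02908938, -0.99953972, -0.00861194],
       [-0.99397026, -0.02801391, -0.10601106],
       [ 0.10572102,  0.01164381, -0.99432766]]), 't': array([0.01872461, 0.56330851, 1.45370882])}
{'t': 0.1, 'q': array([ 1.08890672,  0.47772969,  0.02234332,  1.55634103, -0.01149186,
        1.10930533, -0.08308284]), 'joint_vel': array([-0.0005928 , -0.0031798 ,  0.00078038, -0.00253899,  0.00058589,
       -0.00130006, -0.00015856]), 'joint_torque': array([ 4.00024146e-03, -5.97759354e+01,  1.61338694e+00, -2.81956118e+01,
        1.27910654e-02,  5.01052142e-03, -1.26200712e-05]), 'eef_pos': array([ 0.24628492, -0.62793907,  0.25541958]), 'tool_rot': array([-7.98807066e-04,  9.82581859e-01,  1.85828428e-01, -2.16315831e-04]), 'contact_force': array([ 0.43454289,  0.1615426 , -0.17842625]), 'torque': array([-0.02388877, -0.01984454,  0.03909833]), 'grasp_force': 0.0, 'gripper_width': 0.9987198051036886}
```

View pics/scene0.png

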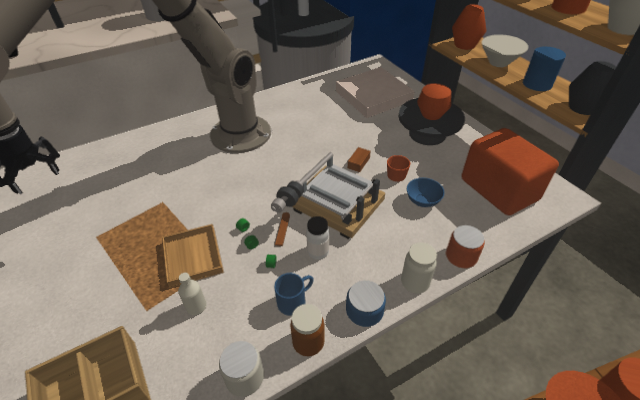

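View pics/top0.png

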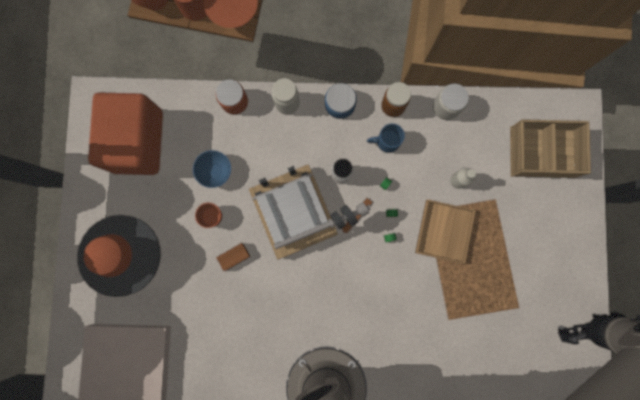

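The top view shows the press at (295,210), with its bar's free end pointing right at about (365,205). The tray is at (447,232), the glaze jar at (343,170), and green decoy rings are at (386,184), (392,213) and (390,238). The rings that fit the description are the grey and dark ones on the bar near (345,217) and (362,207). I'll enlarge that area to confirm.

```bash
python3 - <<'E'
from h import *
a=cv2.imread('pics/top0.png')[150:275,235:415]; b=cv2.imread('pics/scene0.png')[140:265,225:405]
s=4.4
a=cv2.resize(a,None,fx=s,fy=s,interpolation=cv2.INTER_CUBIC)[:,:]; b=cv2.resize(b,None,fx=s,fy=s,interpolation=cv2.INTER_CUBIC)
cv2.imwrite('pics/a.png',a);cv2.imwrite('pics/b.png',b)
d=np.load('pics/top0.npy'); ds=np.load('pics/scene0.npy')
for u,v in[(345,217),(362,207),(270,215),(310,205),(447,232),(343,170)]: print(u,v,px2w('top',d,u,v).round(4))
E
```

```text
345 217 [ 0.5071 -0.0403  0.135 ]
362 207 [ 0.5365 -0.0877  0.142 ]
270 215 [0.5105 0.18   0.0841]
310 205 [0.5425 0.0619 0.0959]
447 232 [ 0.4793 -0.3637  0.003 ]
343 170 [ 0.6445 -0.0317  0.1257]
```

View pics/a.png

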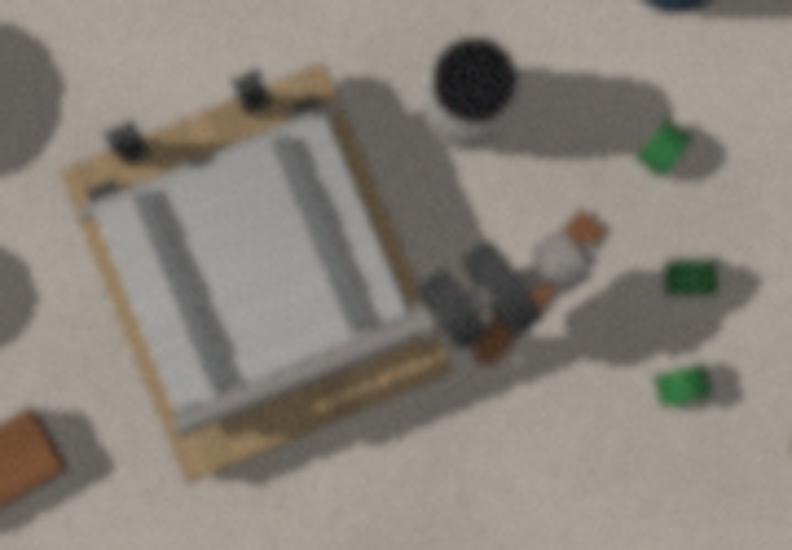

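View pics/b.png

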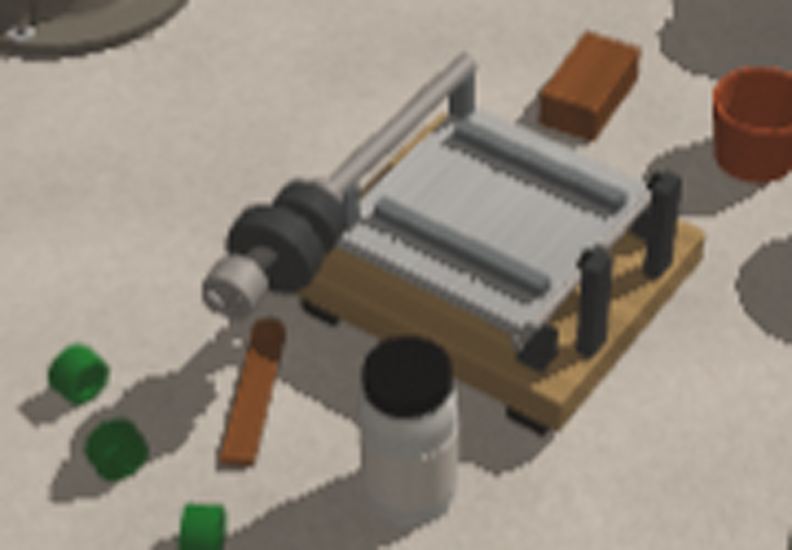

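```bash
cat > fit.py <<'E'
from h import *
def cloud(name,tag):
    d=np.load(f'pics/{tag}.npy'); c=calibration(name);K=np.array(c['intrinsics'])
    v,u=np.mgrid[0:400,0:640]; p=np.stack([u,v],-1).reshape(-1,1,2).astype(float)
    x=cv2.undistortPoints(p,K,np.array([c['k1'],0,0,0])).reshape(-1,2); z=d.reshape(-1)
    P=np.c_[x*z[:,None],z]; W=(P-c['t'])@np.array(c['R']); W[z<=0]=np.nan; return W
if __name__=='__main__':
    for n in('top','scene'):
        W=cloud(n,n+'0')
        def sel(x0,x1,y0,y1,z0,z1): return W[(W[:,0]>x0)&(W[:,0]<x1)&(W[:,1]>y0)&(W[:,1]<y1)&(W[:,2]>z0)&(W[:,2]<z1)]
        print(n)
        B=sel(.40,.56,-.13,.2,.118,.142)
        print('bar pts',len(B))
        # bar between posts
        Q=B[B[:,1]>-.0]; 
        l=cv2.fitLine(Q[:,:2].astype(np.float32),cv2.DIST_HUBER,0,.01,.01).ravel(); print('bar',l,Q.min(0),Q.max(0),len(Q))
        P=sel(.42,.70,-.05,.25,.076,.093); r=cv2.minAreaRect(P[:,:2].astype(np.float32)*1000); print('plate',r,np.median(P[:,2]),len(P))
        P=sel(.3,.6,-.47,-.27,.02,.036); r=cv2.minAreaRect(P[:,:2].astype(np.float32)*1000); print('tray',r,len(P))
        P=sel(.55,.7,-.3,-.0,.04,.16); 
        for nm,b in dict(jar=(.58,.70,-.09,.03,.05,.15),bottle=(.54,.68,-.46,-.34,.05,.16)).items():
            P=sel(*b); print(nm,P.min(0) if len(P) else 0,P.max(0) if len(P) else 0)
        np.save(f'pics/W{n}.npy',W)
        # along-bar profile
        dv=l[:2]*np.sign(-l[1]); pr=sel(.44,.60,-.14,.2,.105,.2); s=(pr[:,:2]-l[2:])@dv; e=(pr[:,:2]-l[2:])@np.array([-dv[1],dv[0]])
        for k in np.arange(-.15,.25,.008):
            m=(s>=k)&(s<k+.008)&(abs(e)<.045)
            if m.any(): print(f'{k:.3f}',m.sum(),(l[2:]+dv*(k+.004)).round(3),'e',e[m].min().round(3),e[m].max().round(3),'z',pr[m,2].max().round(3))
E
python3 fit.py
```

```text
top
bar pts 664
bar [ 0.41982415 -0.90760547  0.45969093  0.06915373] [0.41336781 0.00185598 0.11941551] [0.51483237 0.15967659 0.13956306] 352
plate ((566.5520629882812, 80.54055786132812), (184.18612670898438, 286.2762145996094), 24.357999801635742) 0.08548008247971246 2622
tray ((481.0603942871094, -353.4579162597656), (154.04736328125, 173.6351318359375), 79.04400634765625) 427
jar [ 0.62067879 -0.05956138  0.05042779] [0.68062657 0.00262831 0.13176094]
bottle [ 0.61749197 -0.4233595   0.05085501] [ 0.67068636 -0.36909796  0.14613401]
-0.070 1 [0.432 0.129] e 0.02 0.02 z 0.107
-0.062 1 [0.435 0.122] e 0.008 0.008 z 0.126
-0.054 7 [0.439 0.115] e 0.0 0.008 z 0.134
-0.046 12 [0.442 0.107] e -0.003 0.007 z 0.14
-0.038 14 [0.445 0.1  ] e -0.006 0.008 z 0.136
-0.030 15 [0.449 0.093] e -0.007 0.007 z 0.135
-0.022 16 [0.452 0.085] e -0.008 0.008 z 0.138
-0.014 16 [0.455 0.078] e -0.008 0.008 z 0.137
-0.006 16 [0.459 0.071] e -0.008 0.007 z 0.135
0.002 15 [0.462 0.064] e -0.008 0.007 z 0.137
0.010 15 [0.466 0.056] e -0.008 0.007 z 0.135
0.018 17 [0.469 0.049] e -0.008 0.007 z 0.139
0.026
[... 2428 characters left out ...]
0.008] e -0.028 0.018 z 0.151
0.082 40 [ 0.505 -0.016] e -0.028 0.02 z 0.151
0.090 62 [ 0.508 -0.023] e -0.023 0.019 z 0.15
0.098 7 [ 0.512 -0.03 ] e -0.023 0.02 z 0.149
0.106 30 [ 0.515 -0.037] e -0.015 0.023 z 0.156
0.114 46 [ 0.519 -0.044] e -0.029 0.024 z 0.157
0.122 113 [ 0.522 -0.052] e -0.031 0.025 z 0.157
0.130 82 [ 0.526 -0.059] e -0.038 0.008 z 0.156
0.138 10 [ 0.529 -0.066] e -0.012 -0.002 z 0.136
0.146 10 [ 0.533 -0.073] e -0.008 0.009 z 0.142
0.154 33 [ 0.536 -0.08 ] e -0.027 0.011 z 0.147
0.162 29 [ 0.54  -0.088] e -0.019 0.011 z 0.143
0.170 62 [ 0.543 -0.095] e -0.025 0.012 z 0.144
0.178 25 [ 0.547 -0.102] e -0.019 -0.003 z 0.137
0.186 2 [ 0.55  -0.109] e -0.012 -0.009 z 0.129
```

```bash
python3 - <<'E'
import station; print([n for n in dir(station) if n[0]!='_']); print(getattr(station,'finger_overhang',None))
from h import *
yaw=np.radians(24.5); ex=np.array([np.cos(yaw),np.sin(yaw)]);u=np.array([np.sin(yaw),-np.cos(yaw)])
for n in('top','scene'):
    W=np.load(f'pics/W{n}.npy')[:, :]; W=W[np.isfinite(W).all(1)]
    r=W[:,:2]-[.5275,.1133]; X=r@ex; Y=r@-u
    f=lambda x0,x1,y0,y1,z0,z1:(X>x0)&(X<x1)&(Y>y0)&(Y<y1)&(W[:,2]>z0)&(W[:,2]<z1)
    # cylinder top strip of each ring: median along
    for nm,y0,y1,z in(('bar',-.06,.06,.128),('collar',-.215,-.165,.1385),('large',-.16,-.12,.145),('small',-.12,-.085,.143)):
        m=f(-.12,-.04,y0,y1,z,.17); print(n,nm,m.sum(),'X',X[m].mean().round(4),'Y',np.percentile(Y[m],[3,50,97]).round(4))
    m=f(-.15,.15,-.13,.13,.03,.06); print('bed',np.percentile(X[m],[1,99]),np.percentile(Y[m],[1,99]))
    m=f(-.12,.09,-.13,.13,.078,.09); print('plate',np.percentile(X[m],[.5,99.5]),np.percentile(Y[m],[.5,99.5]))
    m=f(.08,.13,-.07,.07,.115,.14); print('uprights',X[m].mean(),Y[m&(Y>0)].mean(),Y[m&(Y<0)].mean(),W[m,2].max() if m.any() else 0)
E
```

```text
['PlanningError', 'calibration', 'finger_overhang', 'get_obs', 'hand_in', 'read_camera']
0.025
top bar 174 X -0.0804 Y [-0.0555 -0.0023  0.0556]
top collar 41 X -0.0784 Y [-0.1968 -0.1866 -0.1752]
top large 113 X -0.0802 Y [-0.1565 -0.1453 -0.1333]
top small 68 X -0.08 Y [-0.119  -0.1096 -0.0989]
bed [-0.11476576  0.1178955 ] [-0.09699987  0.10148337]
plate [-0.06902927  0.08426648] [-0.08251992  0.08714185]
uprights 0.10702151582415464 0.04630033518109969 -0.043023577008253246 0.13966754674852536
scene bar 133 X -0.0798 Y [-0.0566 -0.0013  0.0574]
scene collar 49 X -0.0795 Y [-0.1964 -0.1852 -0.1738]
scene large 109 X -0.0785 Y [-0.1564 -0.1447 -0.1308]
scene small 56 X -0.0788 Y [-0.1183 -0.1074 -0.0953]
bed [-0.11438301  0.11849116] [-0.09753903  0.09660296]
plate [-0.0850399   0.08366678] [-0.08571102  0.08778535]
uprights 0.10806350948692019 0.045535924575572546 -0.045022404319030256 0.13972977193497452
```

Emit:
drive_tool:
  increments:
    - {"wz":-10.3,"dz":-0.01}
    - {"wz":-10.3,"dz":-0.01}
    - {"wz":-10.3}
    - {"wz":-10.3}
    - {"wz":-10.3}
    - {"wz":-10.4}
    - {"wz":-10.4}
    - {"wz":-10.4}
    - {"wz":-10.4}

```text
schema error: expected keys claw, dx, dy, dz, wx, wy, wz
```

Emit:
drive_tool:
  increments:
    - {"claw":0.085,"dx":0,"dy":0,"dz":0,"wx":0,"wy":0,"wz":-10.35}
    - {"claw":0.085,"dx":0,"dy":0,"dz":0,"wx":0,"wy":0,"wz":-10.35}
    - {"claw":0.085,"dx":0,"dy":0,"dz":0,"wx":0,"wy":0,"wz":-10.35}
    - {"claw":0.085,"dx":0,"dy":0,"dz":0,"wx":0,"wy":0,"wz":-10.35}
    - {"claw":0.085,"dx":0,"dy":0,"dz":0,"wx":0,"wy":0,"wz":-10.35}
    - {"claw":0.085,"dx":0,"dy":0,"dz":0,"wx":0,"wy":0,"wz":-10.35}
    - {"claw":0.085,"dx":0,"dy":0,"dz":0,"wx":0,"wy":0,"wz":-10.35}
    - {"claw":0.085,"dx":0,"dy":0,"dz":0,"wx":0,"wy":0,"wz":-10.35}
    - {"claw":0.085,"dx":0,"dy":0,"dz":0,"wx":0,"wy":0,"wz":-10.3}

```text
t: 1.23
eef_pos: [0.2463, -0.6281, 0.2557]
tool_rot: [-0.0, 0.538, 0.843, 0.0]
contact_force: [-0.1, 0.2, -0.5]
gripper_width: 0.997
grasp_force: 0.0
```

Emit:
drive_tool:
  increments:
    - {"claw":0.085,"dx":0.031,"dy":0.0403,"dz":0,"wx":0,"wy":0,"wz":0}
    - {"claw":0.085,"dx":0.031,"dy":0.0403,"dz":0,"wx":0,"wy":0,"wz":0}
    - {"claw":0.085,"dx":0.031,"dy":0.0403,"dz":0,"wx":0,"wy":0,"wz":0}
    - {"claw":0.085,"dx":0.031,"dy":0.0403,"dz":0,"wx":0,"wy":0,"wz":0}
    - {"claw":0.085,"dx":0.031,"dy":0.0403,"dz":0,"wx":0,"wy":0,"wz":0}
    - {"claw":0.085,"dx":0.031,"dy":0.0403,"dz":0,"wx":0,"wy":0,"wz":0}
    - {"claw":0.085,"dx":0.031,"dy":0.0403,"dz":0,"wx":0,"wy":0,"wz":0}
    - {"claw":0.085,"dx":0.031,"dy":0.0403,"dz":0,"wx":0,"wy":0,"wz":0}
    - {"claw":0.085,"dx":0.031,"dy":0.0403,"dz":0,"wx":0,"wy":0,"wz":0}
    - {"claw":0.085,"dx":0.031,"dy":0.0403,"dz":0,"wx":0,"wy":0,"wz":0}
    - {"claw":0.085,"dx":0.031,"dy":0.0403,"dz":0,"wx":0,"wy":0,"wz":0}
    - {"claw":0.085,"dx":0.031,"dy":0.0403,"dz":0,"wx":0,"wy":0,"wz":0}
    - {"claw":0.085,"dx":0,"dy":0,"dz":0,"wx":0,"wy":0,"wz":0}

```text
t: 2.85
eef_pos: [0.5334, -0.0843, 0.2564]
tool_rot: [-0.0, 0.538, 0.843, 0.001]
contact_force: [-0.3, -0.1, -0.3]
gripper_width: 0.996
grasp_force: 0.0
```

```bash
cat > st.py <<'E'
from h import *
import sys
from scipy.spatial.transform import Rotation as Ro
o=get_obs(); q=o['tool_rot']; R=Ro.from_quat([q[1],q[2],q[3],q[0]])
print('t',round(o['t'],2),'pos',o['eef_pos'].round(4),'F',np.round(o['contact_force'],1),'w',round(o['gripper_width']*85.4,1),'g',round(o['grasp_force'],1),'yawY',np.degrees(np.arctan2(*R.as_matrix()[[1,0],1])).round(2),'tilt',np.degrees(R.as_matrix()[:2,2]).round(2))
if len(sys.argv)>1:
    T=np.array(eval(sys.argv[1])); print('tool delta mm',(R.inv().apply(T-o['eef_pos'])*1000).round(1))
    if len(sys.argv)>2: # desired yaw of tool y
        print('wz',-(float(sys.argv[2])-np.degrees(np.arctan2(*R.as_matrix()[[1,0],1]))))
E
python3 st.py '[.532,-.0888,.132]' 24.5
```

```text
t 2.85 pos [ 0.5334 -0.0843  0.2564] F [-0.3 -0.1 -0.3] w 85.1 g 0.0 yawY 24.96 tilt [0.05 0.14]
tool delta mm [ -3.7  -3.4 124.4]
wz 0.4563598685543937
```

Emit:
drive_tool:
  increments:
    - {"claw":0.06,"dx":-0.0037,"dy":-0.0034,"dz":0.03,"wx":0,"wy":0,"wz":0.45}
    - {"claw":0.06,"dx":0,"dy":0,"dz":0.03,"wx":0,"wy":0,"wz":0}
    - {"claw":0.06,"dx":0,"dy":0,"dz":0.03,"wx":0,"wy":0,"wz":0}
    - {"claw":0.06,"dx":0,"dy":0,"dz":0.02,"wx":0,"wy":0,"wz":0}
    - {"claw":0.06,"dx":0,"dy":0,"dz":0.014,"wx":0,"wy":0,"wz":0}
    - {"claw":0.06,"dx":0,"dy":0,"dz":0,"wx":0,"wy":0,"wz":0}
    - {"claw":0.06,"dx":0,"dy":0,"dz":0,"wx":0,"wy":0,"wz":0}
  newtons: 30

```text
t: 3.72
eef_pos: [0.531, -0.0943, 0.133]
tool_rot: [0.001, 0.544, 0.839, 0.0]
contact_force: [0.4, -0.0, 0.8]
gripper_width: 0.702
grasp_force: 0.0
```

```bash
python3 st.py '[.532,-.0888,.132]' 24.5; python3 - <<'E'
from h import *
a,d=snap('top','top1'); b,_=snap('scene','scene1'); s=4
A=cv2.resize(a[150:260,310:410,::-1],None,fx=s,fy=s);B=cv2.resize(b[140:250,225:325,::-1],None,fx=s,fy=s)
cv2.imwrite('pics/c1.png',np.hstack([A,B]))
E
```

```text
t 3.73 pos [ 0.531  -0.0943  0.133 ] F [ 0.4 -0.   0.8] w 59.9 g 0.0 yawY 24.05 tilt [ 0.06 -0.02]
tool delta mm [4.6 3.1 1. ]
wz -0.4549843055424674
```

View pics/c1.png

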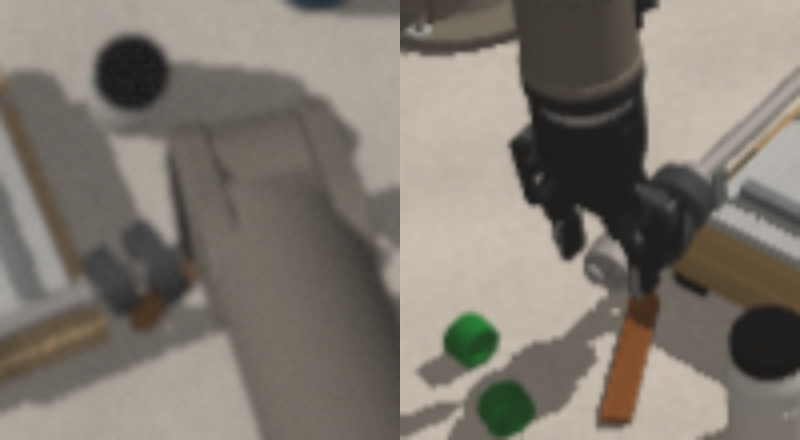

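The scene crop shows the fingers straddling the grey collar, at about (600,258) in the crop. Next I'll correct the remaining offset.

Emit:
drive_tool:
  increments:
    - {"claw":0.06,"dx":0.0046,"dy":0.0031,"dz":0.001,"wx":0,"wy":0,"wz":-0.45}
    - {"claw":0.06,"dx":0,"dy":0,"dz":0,"wx":0,"wy":0,"wz":0}
    - {"claw":0.06,"dx":0,"dy":0,"dz":0,"wx":0,"wy":0,"wz":0}
    - {"claw":0.06,"dx":0,"dy":0,"dz":0,"wx":0,"wy":0,"wz":0}

```text
t: 4.32
eef_pos: [0.5315, -0.0886, 0.1313]
tool_rot: [0.0, 0.541, 0.841, -0.0]
contact_force: [0.9, -0.0, -0.2]
gripper_width: 0.702
grasp_force: 0.0
```

```bash
python3 st.py '[.532,-.0888,.132]' 24.5
```

```text
t 4.33 pos [ 0.5315 -0.0886  0.1313] F [ 0.9 -0.  -0.2] w 59.9 g 0.0 yawY 24.51 tilt [ 0. -0.]
tool delta mm [-0.3  0.3 -0.7]
wz 0.014636304309735948
```

Good. Close on the collar.

Emit:
drive_tool:
  increments:
    - {"claw":0.03,"dx":0,"dy":0,"dz":0,"wx":0,"wy":0,"wz":0}
    - {"claw":0.03,"dx":0,"dy":0,"dz":0,"wx":0,"wy":0,"wz":0}
    - {"claw":0.03,"dx":0,"dy":0,"dz":0,"wx":0,"wy":0,"wz":0}
    - {"claw":0.03,"dx":0,"dy":0,"dz":0,"wx":0,"wy":0,"wz":0}
    - {"claw":0.03,"dx":0,"dy":0,"dz":0,"wx":0,"wy":0,"wz":0}
    - {"claw":0.03,"dx":0,"dy":0,"dz":0,"wx":0,"wy":0,"wz":0}
  newtons: 30

```text
t: 5.08
eef_pos: [0.5312, -0.0888, 0.1314]
tool_rot: [-0.0, 0.541, 0.841, -0.0]
contact_force: [-3.4, -0.6, 5.9]
gripper_width: 0.428
grasp_force: 29.7
```

Emit:
drive_tool:
  increments:
    - {"claw":0.03,"dx":0,"dy":0,"dz":-0.003,"wx":0,"wy":0,"wz":0}
    - {"claw":0.03,"dx":0,"dy":0,"dz":0,"wx":0,"wy":0,"wz":0}
    - {"claw":0.03,"dx":0,"dy":0,"dz":0,"wx":0,"wy":0,"wz":0}

```text
t: 5.45
eef_pos: [0.5317, -0.0884, 0.1342]
tool_rot: [0.0, 0.541, 0.841, 0.0]
contact_force: [-0.3, -0.1, -1.7]
gripper_width: 0.425
grasp_force: 30.1
```

Emit:
drive_tool:
  increments:
    - {"claw":0.03,"dx":-0.006,"dy":0,"dz":0,"wx":0,"wy":0,"wz":0}
    - {"claw":0.03,"dx":-0.008,"dy":0,"dz":0,"wx":0,"wy":0,"wz":0}
    - {"claw":0.03,"dx":-0.008,"dy":0,"dz":0,"wx":0,"wy":0,"wz":0}
    - {"claw":0.03,"dx":-0.008,"dy":0,"dz":0,"wx":0,"wy":0,"wz":0}
    - {"claw":0.03,"dx":-0.008,"dy":0,"dz":0,"wx":0,"wy":0,"wz":0}
    - {"claw":0.03,"dx":-0.012,"dy":0,"dz":0,"wx":0,"wy":0,"wz":0}
    - {"claw":0.03,"dx":-0.022,"dy":0,"dz":0,"wx":0,"wy":0,"wz":0}
    - {"claw":0.03,"dx":0,"dy":0,"dz":0,"wx":0,"wy":0,"wz":0}

```text
t: 6.45
eef_pos: [0.5621, -0.1571, 0.1342]
tool_rot: [0.0, 0.542, 0.84, -0.0]
contact_force: [0.3, 0.4, -1.3]
gripper_width: 0.426
grasp_force: 30.1
```

Emit:
drive_tool:
  increments:
    - {"claw":0.03,"dx":0,"dy":0,"dz":0,"wx":0,"wy":0,"wz":8.9}
    - {"claw":0.03,"dx":0,"dy":0,"dz":0,"wx":0,"wy":0,"wz":8.9}
    - {"claw":0.03,"dx":0,"dy":0,"dz":0,"wx":0,"wy":0,"wz":8.9}
    - {"claw":0.03,"dx":0,"dy":0,"dz":0,"wx":0,"wy":0,"wz":8.9}
    - {"claw":0.03,"dx":-0.02,"dy":-0.005,"dz":0,"wx":0,"wy":0,"wz":0}
    - {"claw":0.03,"dx":-0.04,"dy":-0.008,"dz":0,"wx":0,"wy":0,"wz":0}
    - {"claw":0.03,"dx":-0.04,"dy":-0.008,"dz":0,"wx":0,"wy":0,"wz":0}
    - {"claw":0.03,"dx":-0.04,"dy":-0.008,"dz":0,"wx":0,"wy":0,"wz":0}
    - {"claw":0.03,"dx":-0.04,"dy":-0.008,"dz":0,"wx":0,"wy":0,"wz":0}
    - {"claw":0.03,"dx":-0.04,"dy":-0.008,"dz":0,"wx":0,"wy":0,"wz":0}
    - {"claw":0.03,"dx":-0.025,"dy":-0.004,"dz":0,"wx":0,"wy":0,"wz":0}
    - {"claw":0.03,"dx":-0.0107,"dy":-0.0021,"dz":0,"wx":0,"wy":0,"wz":0}
    - {"claw":0.03,"dx":0,"dy":0,"dz":0,"wx":0,"wy":0,"wz":0}
    - {"claw":0.03,"dx":0,"dy":0,"dz":0,"wx":0,"wy":0,"wz":0}
    - {"claw":0.03,"dx":0,"dy":0,"dz":0,"wx":0,"wy":0,"wz":0}

```text
t: 8.32
eef_pos: [0.4629, -0.3939, 0.1344]
tool_rot: [-0.0, 0.771, 0.636, 0.0]
contact_force: [0.1, -0.8, -0.7]
gripper_width: 0.427
grasp_force: 30.1
```

```bash
python3 st.py '[.4622,-.395,.034]' -11.1;  python3 - <<'E'
from h import *
a,d=snap('top','top2'); b,_=snap('scene','scene2'); s=4
A=cv2.resize(a[150:260,310:410,::-1],None,fx=s,fy=s);B=cv2.resize(b[190:300,130:230,::-1],None,fx=s,fy=s)
cv2.imwrite('pics/c2.png',np.hstack([A,B]))
E
```

```text
t 8.32 pos [ 0.4629 -0.3939  0.1344] F [ 0.1 -0.8 -0.7] w 36.4 g 30.1 yawY -10.94 tilt [0.01 0.03]
tool delta mm [ -1.3  -0.4 100.4]
wz 0.16156235765978622
```

View pics/c2.png

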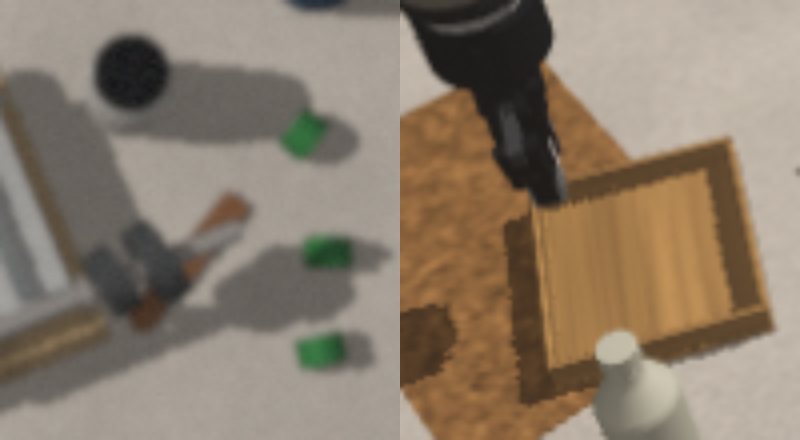

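The top crop shows the bar without the collar and both weights still in place. In the scene crop the gripper is over the tray, still holding the collar. I'll lower it now.

Emit:
drive_tool:
  increments:
    - {"claw":0.03,"dx":-0.001,"dy":0,"dz":0.02,"wx":0,"wy":0,"wz":0}
    - {"claw":0.03,"dx":0,"dy":0,"dz":0.03,"wx":0,"wy":0,"wz":0}
    - {"claw":0.03,"dx":0,"dy":0,"dz":0.025,"wx":0,"wy":0,"wz":0}
    - {"claw":0.03,"dx":0,"dy":0,"dz":0.014,"wx":0,"wy":0,"wz":0}
    - {"claw":0.03,"dx":0,"dy":0,"dz":0.006,"wx":0,"wy":0,"wz":0}
    - {"claw":0.03,"dx":0,"dy":0,"dz":0.002,"wx":0,"wy":0,"wz":0}
    - {"claw":0.03,"dx":0,"dy":0,"dz":0,"wx":0,"wy":0,"wz":0}
    - {"claw":0.03,"dx":0,"dy":0,"dz":0,"wx":0,"wy":0,"wz":0}

```text
t: 9.43
eef_pos: [0.4623, -0.3965, 0.0381]
tool_rot: [0.001, 0.772, 0.635, 0.0]
contact_force: [-0.2, 0.6, -1.8]
gripper_width: 0.429
grasp_force: 30.2
```

Emit:
drive_tool:
  increments:
    - {"claw":0.03,"dx":0,"dy":0,"dz":0.0015,"wx":0,"wy":0,"wz":0}
    - {"claw":0.03,"dx":0,"dy":0,"dz":0,"wx":0,"wy":0,"wz":0}
    - {"claw":0.03,"dx":0,"dy":0,"dz":0,"wx":0,"wy":0,"wz":0}

```text
t: 9.8
eef_pos: [0.4619, -0.3962, 0.0358]
tool_rot: [0.0, 0.772, 0.636, 0.0]
contact_force: [-0.2, -0.7, -1.6]
gripper_width: 0.429
grasp_force: 30.2
```

Emit:
drive_tool:
  increments:
    - {"claw":0.03,"dx":0,"dy":0,"dz":0.001,"wx":0,"wy":0,"wz":0}
    - {"claw":0.03,"dx":0,"dy":0,"dz":0,"wx":0,"wy":0,"wz":0}
    - {"claw":0.03,"dx":0,"dy":0,"dz":0,"wx":0,"wy":0,"wz":0}

```text
t: 10.18
eef_pos: [0.462, -0.3962, 0.0348]
tool_rot: [0.0, 0.772, 0.636, 0.0]
contact_force: [-1.2, -0.3, -1.3]
gripper_width: 0.432
grasp_force: 30.2
```

Emit:
drive_tool:
  increments:
    - {"claw":0.03,"dx":0,"dy":0,"dz":0.001,"wx":0,"wy":0,"wz":0}
    - {"claw":0.03,"dx":0,"dy":0,"dz":0,"wx":0,"wy":0,"wz":0}
    - {"claw":0.03,"dx":0,"dy":0,"dz":0,"wx":0,"wy":0,"wz":0}

```text
t: 10.55
eef_pos: [0.4619, -0.3962, 0.0338]
tool_rot: [0.0, 0.772, 0.636, 0.0]
contact_force: [-0.5, -0.3, -1.1]
gripper_width: 0.427
grasp_force: 30.2
```

Emit:
drive_tool:
  increments:
    - {"claw":0.03,"dx":0,"dy":0,"dz":0.0008,"wx":0,"wy":0,"wz":0}
    - {"claw":0.03,"dx":0,"dy":0,"dz":0,"wx":0,"wy":0,"wz":0}
    - {"claw":0.03,"dx":0,"dy":0,"dz":0,"wx":0,"wy":0,"wz":0}

```text
t: 10.92
eef_pos: [0.462, -0.3963, 0.0333]
tool_rot: [0.0, 0.772, 0.635, -0.0]
contact_force: [-2.3, 0.6, 4.4]
gripper_width: 0.432
grasp_force: 30.3
```

Emit:
drive_tool:
  increments:
    - {"claw":0.042,"dx":0,"dy":0,"dz":0,"wx":0,"wy":0,"wz":0}
    - {"claw":0.048,"dx":0,"dy":0,"dz":0,"wx":0,"wy":0,"wz":0}
    - {"claw":0.055,"dx":0,"dy":0,"dz":0,"wx":0,"wy":0,"wz":0}
    - {"claw":0.055,"dx":0,"dy":0,"dz":0,"wx":0,"wy":0,"wz":0}
    - {"claw":0.055,"dx":0,"dy":0,"dz":-0.015,"wx":0,"wy":0,"wz":0}
    - {"claw":0.055,"dx":0,"dy":0,"dz":-0.035,"wx":0,"wy":0,"wz":0}
    - {"claw":0.055,"dx":0,"dy":0,"dz":-0.05,"wx":0,"wy":0,"wz":0}
    - {"claw":0.085,"dx":0,"dy":0,"dz":-0.05,"wx":0,"wy":0,"wz":0}
    - {"claw":0.085,"dx":0.02,"dy":0,"dz":-0.05,"wx":0,"wy":0,"wz":0}
    - {"claw":0.085,"dx":0.045,"dy":-0.003,"dz":0,"wx":0,"wy":0,"wz":0}
    - {"claw":0.085,"dx":0.055,"dy":-0.003,"dz":0,"wx":0,"wy":0,"wz":0}
    - {"claw":0.085,"dx":0.055,"dy":-0.003,"dz":0,"wx":0,"wy":0,"wz":0}
    - {"claw":0.085,"dx":0.055,"dy":-0.003,"dz":0,"wx":0,"wy":0,"wz":0}
    - {"claw":0.085,"dx":0.055,"dy":-0.0022,"dz":0,"wx":0,"wy":0,"wz":0}
    - {"claw":0.085,"dx":0.045,"dy":0,"dz":0,"wx":0,"wy":0,"wz":0}
    - {"claw":0.085,"dx":0.0183,"dy":0,"dz":0,"wx":0,"wy":0,"wz":-7.1}
    - {"claw":0.085,"dx":0,"dy":0,"dz":0,"wx":0,"wy":0,"wz":-9.5}
    - {"claw":0.085,"dx":0,"dy":0,"dz":0,"wx":0,"wy":0,"wz":-9.5}
    - {"claw":0.085,"dx":0,"dy":0,"dz":0,"wx":0,"wy":0,"wz":-9.5}
    - {"claw":0.085,"dx":0,"dy":0,"dz":0,"wx":0,"wy":0,"wz":0}

```text
t: 13.42
eef_pos: [0.5149, -0.0517, 0.2338]
tool_rot: [0.0, 0.541, 0.841, 0.0]
contact_force: [0.6, -0.2, -0.2]
gripper_width: 0.994
grasp_force: 0.0
```

Emit:
drive_tool:
  increments:
    - {"claw":0.085,"dx":0,"dy":0,"dz":0,"wx":0,"wy":0,"wz":0}
    - {"claw":0.085,"dx":0,"dy":0,"dz":0,"wx":0,"wy":0,"wz":0}

```text
t: 13.68
eef_pos: [0.5149, -0.0516, 0.2333]
tool_rot: [0.0, 0.542, 0.841, -0.0]
contact_force: [-0.9, 0.6, -0.9]
gripper_width: 0.99
grasp_force: 0.0
```

```bash
python3 st.py '[.5151,-.0518,.126]' 24.5;  python3 - <<'E'
from h import *
a,d=snap('top','top3')
from fit import cloud
W=cloud('top','top3'); yaw=np.radians(24.5); ex=np.array([np.cos(yaw),np.sin(yaw)]);ey=np.array([-ex[1],ex[0]])
r=W[:,:2]-[.4807,-.3527]
m=(np.abs(r)<.075).all(1)&(W[:,2]>.015)&(W[:,2]<.1); y=np.radians(-11.1)
tx=np.array([np.cos(y),np.sin(y)]);ty=np.array([-tx[1],tx[0]])
X=r@tx;Y=r@ty; m=(abs(X)<.074)&(abs(Y)<.064)&(W[:,2]>.02)&(W[:,2]<.1); print(m.sum(),X[m].mean(),Y[m].mean(),W[m,2].max())
E
```

```text
t 13.68 pos [ 0.5149 -0.0516  0.2333] F [-0.9  0.6 -0.9] w 84.6 g 0.0 yawY 24.42 tilt [ 0.02 -0.01]
tool delta mm [-2.000e-01  1.000e-01  1.073e+02]
wz -0.0826382339071543
109 -0.005148050051679356 -0.04550488587665377 0.04958220210505545
```

Emit:
drive_tool:
  increments:
    - {"claw":0.085,"dx":0,"dy":0,"dz":0.025,"wx":0,"wy":0,"wz":0}
    - {"claw":0.085,"dx":0,"dy":0,"dz":0.035,"wx":0,"wy":0,"wz":0}
    - {"claw":0.085,"dx":0,"dy":0,"dz":0.025,"wx":0,"wy":0,"wz":0}
    - {"claw":0.085,"dx":0,"dy":0,"dz":0.015,"wx":0,"wy":0,"wz":0}
    - {"claw":0.085,"dx":0,"dy":0,"dz":0.007,"wx":0,"wy":0,"wz":0}
    - {"claw":0.085,"dx":0,"dy":0,"dz":0,"wx":0,"wy":0,"wz":0}
    - {"claw":0.085,"dx":0,"dy":0,"dz":0,"wx":0,"wy":0,"wz":0}
    - {"claw":0.085,"dx":0,"dy":0,"dz":0,"wx":0,"wy":0,"wz":0}

```text
t: 14.72
eef_pos: [0.5154, -0.0517, 0.1267]
tool_rot: [0.001, 0.541, 0.841, 0.0]
contact_force: [-0.0, 0.1, 0.7]
gripper_width: 0.997
grasp_force: 0.0
```

Emit:
drive_tool:
  increments:
    - {"claw":0.055,"dx":0,"dy":0,"dz":0,"wx":0,"wy":0,"wz":0}
    - {"claw":0.055,"dx":0,"dy":0,"dz":0,"wx":0,"wy":0,"wz":0}
    - {"claw":0.055,"dx":0,"dy":0,"dz":0,"wx":0,"wy":0,"wz":0}
    - {"claw":0.055,"dx":0,"dy":0,"dz":0,"wx":0,"wy":0,"wz":0}
    - {"claw":0.055,"dx":0,"dy":0,"dz":0,"wx":0,"wy":0,"wz":0}
  newtons: 45

```text
t: 15.35
eef_pos: [0.5144, -0.052, 0.1268]
tool_rot: [-0.0, 0.541, 0.841, -0.001]
contact_force: [-5.7, 0.3, 9.9]
gripper_width: 0.719
grasp_force: 46.2
```

Emit:
drive_tool:
  increments:
    - {"claw":0.055,"dx":0,"dy":0,"dz":-0.0015,"wx":0,"wy":0,"wz":0}
    - {"claw":0.055,"dx":0,"dy":0,"dz":-0.0015,"wx":0,"wy":0,"wz":0}
    - {"claw":0.055,"dx":0,"dy":0,"dz":0,"wx":0,"wy":0,"wz":0}
    - {"claw":0.055,"dx":0,"dy":0,"dz":0,"wx":0,"wy":0,"wz":0}

```text
t: 15.85
eef_pos: [0.5147, -0.0516, 0.1287]
tool_rot: [-0.0, 0.541, 0.841, -0.0]
contact_force: [-0.3, 0.7, -5.1]
gripper_width: 0.718
grasp_force: 49.8
```

Emit:
drive_tool:
  increments:
    - {"claw":0.055,"dx":0,"dy":0,"dz":-0.001,"wx":0,"wy":0,"wz":0}
    - {"claw":0.055,"dx":-0.006,"dy":0,"dz":0,"wx":0,"wy":0,"wz":0}
    - {"claw":0.055,"dx":-0.008,"dy":0,"dz":0,"wx":0,"wy":0,"wz":0}
    - {"claw":0.055,"dx":-0.008,"dy":0,"dz":0,"wx":0,"wy":0,"wz":0}
    - {"claw":0.055,"dx":-0.008,"dy":0,"dz":0,"wx":0,"wy":0,"wz":0}
    - {"claw":0.055,"dx":0,"dy":0,"dz":0,"wx":0,"wy":0,"wz":0}

```text
t: 16.6
eef_pos: [0.5277, -0.08, 0.13]
tool_rot: [0.0, 0.542, 0.841, -0.0]
contact_force: [0.3, -0.2, -4.5]
gripper_width: 0.721
grasp_force: 49.9
```

Emit:
drive_tool:
  increments:
    - {"claw":0.055,"dx":-0.01,"dy":0,"dz":0,"wx":0,"wy":0,"wz":0}
    - {"claw":0.055,"dx":-0.01,"dy":0,"dz":0,"wx":0,"wy":0,"wz":0}
    - {"claw":0.055,"dx":-0.01,"dy":0,"dz":0,"wx":0,"wy":0,"wz":0}
    - {"claw":0.055,"dx":-0.01,"dy":0,"dz":0,"wx":0,"wy":0,"wz":0}
    - {"claw":0.055,"dx":-0.01,"dy":0,"dz":0,"wx":0,"wy":0,"wz":0}
    - {"claw":0.055,"dx":-0.015,"dy":0,"dz":0,"wx":0,"wy":0,"wz":0}
    - {"claw":0.055,"dx":-0.015,"dy":0,"dz":0,"wx":0,"wy":0,"wz":0}
    - {"claw":0.055,"dx":0,"dy":0,"dz":0,"wx":0,"wy":0,"wz":0}

```text
t: 17.6
eef_pos: [0.561, -0.1537, 0.1299]
tool_rot: [0.0, 0.542, 0.84, -0.0]
contact_force: [-0.1, 0.2, -5.2]
gripper_width: 0.718
grasp_force: 50.0
```

```bash
python3 st.py '[.4709,-.3508,.130]' -11.1
```

```text
t 17.6 pos [ 0.561  -0.1537  0.1299] F [-0.1  0.2 -5.2] w 61.4 g 50.0 yawY 24.36 tilt [ 0.02 -0.03]
tool delta mm [-142.4 -163.4   -0. ]
wz 35.46177991683329
```

Emit:
drive_tool:
  increments:
    - {"claw":0.055,"dx":0,"dy":0,"dz":0,"wx":0,"wy":0,"wz":7}
    - {"claw":0.055,"dx":0,"dy":0,"dz":0,"wx":0,"wy":0,"wz":9.5}
    - {"claw":0.055,"dx":0,"dy":0,"dz":0,"wx":0,"wy":0,"wz":9.5}
    - {"claw":0.055,"dx":0,"dy":0,"dz":0,"wx":0,"wy":0,"wz":9.5}
    - {"claw":0.055,"dx":-0.02,"dy":-0.005,"dz":0,"wx":0,"wy":0,"wz":0}
    - {"claw":0.055,"dx":-0.035,"dy":-0.008,"dz":0,"wx":0,"wy":0,"wz":0}
    - {"claw":0.055,"dx":-0.04,"dy":-0.009,"dz":0,"wx":0,"wy":0,"wz":0}
    - {"claw":0.055,"dx":-0.04,"dy":-0.009,"dz":0,"wx":0,"wy":0,"wz":0}
    - {"claw":0.055,"dx":-0.035,"dy":-0.009,"dz":0,"wx":0,"wy":0,"wz":0}
    - {"claw":0.055,"dx":-0.025,"dy":-0.007,"dz":0,"wx":0,"wy":0,"wz":0}
    - {"claw":0.055,"dx":-0.0157,"dy":-0.0035,"dz":0,"wx":0,"wy":0,"wz":0}
    - {"claw":0.055,"dx":0,"dy":0,"dz":0,"wx":0,"wy":0,"wz":0}
    - {"claw":0.055,"dx":0,"dy":0,"dz":0,"wx":0,"wy":0,"wz":0}

```text
t: 19.23
eef_pos: [0.4716, -0.3476, 0.13]
tool_rot: [-0.0, 0.771, 0.637, 0.0]
contact_force: [0.8, 0.1, -4.8]
gripper_width: 0.717
grasp_force: 50.0
```

```bash
python3 st.py '[.4709,-.3508,.042]' -11.1
```

```text
t 19.23 pos [ 0.4716 -0.3476  0.13  ] F [ 0.8  0.1 -4.8] w 61.2 g 50.0 yawY -10.86 tilt [0.03 0.05]
tool delta mm [-3.4 -0.1 88. ]
wz 0.24252406916968283
```

Emit:
drive_tool:
  increments:
    - {"claw":0.055,"dx":-0.0015,"dy":0,"dz":0.015,"wx":0,"wy":0,"wz":0}
    - {"claw":0.055,"dx":0,"dy":0,"dz":0.025,"wx":0,"wy":0,"wz":0}
    - {"claw":0.055,"dx":0,"dy":0,"dz":0.02,"wx":0,"wy":0,"wz":0}
    - {"claw":0.055,"dx":0,"dy":0,"dz":0.014,"wx":0,"wy":0,"wz":0}
    - {"claw":0.055,"dx":0,"dy":0,"dz":0.008,"wx":0,"wy":0,"wz":0}
    - {"claw":0.055,"dx":0,"dy":0,"dz":0.002,"wx":0,"wy":0,"wz":0}
    - {"claw":0.055,"dx":0,"dy":0,"dz":0,"wx":0,"wy":0,"wz":0}
    - {"claw":0.055,"dx":0,"dy":0,"dz":0,"wx":0,"wy":0,"wz":0}

```text
t: 20.23
eef_pos: [0.471, -0.3507, 0.0467]
tool_rot: [0.001, 0.772, 0.636, 0.0]
contact_force: [-0.0, -0.4, -4.0]
gripper_width: 0.721
grasp_force: 50.2
```

Emit:
drive_tool:
  increments:
    - {"claw":0.055,"dx":0,"dy":0,"dz":0.001,"wx":0,"wy":0,"wz":0}
    - {"claw":0.055,"dx":0,"dy":0,"dz":0.001,"wx":0,"wy":0,"wz":0}
    - {"claw":0.055,"dx":0,"dy":0,"dz":0,"wx":0,"wy":0,"wz":0}
    - {"claw":0.055,"dx":0,"dy":0,"dz":0,"wx":0,"wy":0,"wz":0}

```text
t: 20.72
eef_pos: [0.4706, -0.3504, 0.044]
tool_rot: [-0.0, 0.772, 0.636, 0.0]
contact_force: [0.6, -1.0, -5.1]
gripper_width: 0.717
grasp_force: 50.2
```

Emit:
drive_tool:
  increments:
    - {"claw":0.055,"dx":0,"dy":0,"dz":0.001,"wx":0,"wy":0,"wz":0}
    - {"claw":0.055,"dx":0,"dy":0,"dz":0,"wx":0,"wy":0,"wz":0}
    - {"claw":0.055,"dx":0,"dy":0,"dz":0,"wx":0,"wy":0,"wz":0}

```text
t: 21.1
eef_pos: [0.4706, -0.3504, 0.043]
tool_rot: [0.0, 0.772, 0.636, 0.0]
contact_force: [-0.7, 0.3, -4.2]
gripper_width: 0.719
grasp_force: 50.2
```

Emit:
drive_tool:
  increments:
    - {"claw":0.055,"dx":0,"dy":0,"dz":0.001,"wx":0,"wy":0,"wz":0}
    - {"claw":0.055,"dx":0,"dy":0,"dz":0,"wx":0,"wy":0,"wz":0}
    - {"claw":0.055,"dx":0,"dy":0,"dz":0,"wx":0,"wy":0,"wz":0}

```text
t: 21.48
eef_pos: [0.4707, -0.3506, 0.0423]
tool_rot: [0.0, 0.772, 0.636, 0.0]
contact_force: [-0.7, 0.1, -0.0]
gripper_width: 0.716
grasp_force: 50.5
```

Emit:
drive_tool:
  increments:
    - {"claw":0.055,"dx":0,"dy":0,"dz":0.0008,"wx":0,"wy":0,"wz":0}
    - {"claw":0.055,"dx":0,"dy":0,"dz":0,"wx":0,"wy":0,"wz":0}
    - {"claw":0.055,"dx":0,"dy":0,"dz":0,"wx":0,"wy":0,"wz":0}

```text
t: 21.85
eef_pos: [0.4707, -0.3508, 0.0421]
tool_rot: [0.0, 0.772, 0.636, -0.0]
contact_force: [-3.4, 0.2, 5.9]
gripper_width: 0.72
grasp_force: 50.9
```

Emit:
drive_tool:
  increments:
    - {"claw":0.066,"dx":0,"dy":0,"dz":0,"wx":0,"wy":0,"wz":0}
    - {"claw":0.07,"dx":0,"dy":0,"dz":0,"wx":0,"wy":0,"wz":0}
    - {"claw":0.078,"dx":0,"dy":0,"dz":0,"wx":0,"wy":0,"wz":0}
    - {"claw":0.078,"dx":0,"dy":0,"dz":0,"wx":0,"wy":0,"wz":0}
    - {"claw":0.078,"dx":0,"dy":0,"dz":-0.015,"wx":0,"wy":0,"wz":0}
    - {"claw":0.078,"dx":0,"dy":0,"dz":-0.035,"wx":0,"wy":0,"wz":0}
    - {"claw":0.078,"dx":0,"dy":0,"dz":-0.05,"wx":0,"wy":0,"wz":0}
    - {"claw":0.075,"dx":0,"dy":0,"dz":-0.05,"wx":0,"wy":0,"wz":0}
    - {"claw":0.075,"dx":0.02,"dy":-0.003,"dz":-0.04,"wx":0,"wy":0,"wz":0}
    - {"claw":0.075,"dx":0.045,"dy":-0.006,"dz":0,"wx":0,"wy":0,"wz":0}
    - {"claw":0.075,"dx":0.055,"dy":-0.006,"dz":0,"wx":0,"wy":0,"wz":0}
    - {"claw":0.075,"dx":0.055,"dy":-0.006,"dz":0,"wx":0,"wy":0,"wz":0}
    - {"claw":0.075,"dx":0.055,"dy":-0.006,"dz":0,"wx":0,"wy":0,"wz":0}
    - {"claw":0.075,"dx":0.05,"dy":-0.005,"dz":0,"wx":0,"wy":0,"wz":0}
    - {"claw":0.075,"dx":0.035,"dy":-0.0032,"dz":0,"wx":0,"wy":0,"wz":0}
    - {"claw":0.075,"dx":0.0167,"dy":0,"dz":0,"wx":0,"wy":0,"wz":-7.1}
    - {"claw":0.075,"dx":0,"dy":0,"dz":0,"wx":0,"wy":0,"wz":-9.5}
    - {"claw":0.075,"dx":0,"dy":0,"dz":0,"wx":0,"wy":0,"wz":-9.5}
    - {"claw":0.075,"dx":0,"dy":0,"dz":0,"wx":0,"wy":0,"wz":-9.5}
    - {"claw":0.075,"dx":0,"dy":0,"dz":0,"wx":0,"wy":0,"wz":0}

```text
t: 24.35
eef_pos: [0.4993, -0.0181, 0.232]
tool_rot: [0.0, 0.541, 0.841, 0.0]
contact_force: [-0.5, 0.7, -0.6]
gripper_width: 0.88
grasp_force: 0.0
```

Emit:
drive_tool:
  increments:
    - {"claw":0.075,"dx":0,"dy":0,"dz":0,"wx":0,"wy":0,"wz":0}
    - {"claw":0.075,"dx":0,"dy":0,"dz":0,"wx":0,"wy":0,"wz":0}

```text
t: 24.6
eef_pos: [0.4992, -0.0181, 0.2315]
tool_rot: [0.0, 0.541, 0.841, -0.0]
contact_force: [-0.1, 0.7, -0.6]
gripper_width: 0.877
grasp_force: 0.0
```

```bash
python3 st.py '[.5000,-.0185,.128]' 24.5;  python3 - <<'E'
from h import *
from fit import cloud
O=np.array([.5275,.1133])
a,d=snap('top','top4');snap('scene','scene4')
for n in('top','scene'):
    W=cloud(n,n+'4')
    y=np.radians(-11.1); tx=np.array([np.cos(y),np.sin(y)]);ty=np.array([-tx[1],tx[0]])
    r=W[:,:2]-[.4807,-.3527];X=r@tx;Y=r@ty
    for a,b in((-.064,-.025),(-.025,.03)):
        m=(abs(X)<.074)&(Y>a)&(Y<b)&(W[:,2]>.032)&(W[:,2]<.1); print(n,m.sum(),X[m].mean(),Y[m].mean(),W[m,2].max())
    y=np.radians(24.5); ex=np.array([np.cos(y),np.sin(y)]);ey=np.array([-ex[1],ex[0]]); r=W[:,:2]-O;X=r@ex;Y=r@ey
    m=(abs(X+.08)<.04)&(Y>-.22)&(Y<-.085)&(W[:,2]>.14)&(W[:,2]<.165); print('small Y',m.sum(),Y[m].mean(),X[m].mean())
E
```

```text
t 24.6 pos [ 0.4992 -0.0181  0.2315] F [-0.1  0.7 -0.6] w 74.9 g 0.0 yawY 24.52 tilt [ 0.02 -0.01]
tool delta mm [ -0.7   0.5 103.5]
wz 0.016501210288012658
top 90 -0.005869631328658815 -0.04604895196340844 0.04924599221840137
top 191 -0.01429091908194507 0.0032429615617059816 0.07592567947354721
small Y 0 nan nan
scene 76 -0.002235932664513326 -0.04759895663369133 0.04564667256180852
scene 164 -0.0014475764610862307 0.0012074639717952849 0.06959541939423176
small Y 84 -0.10896362288870508 -0.07863173904732686<stdin>:12: RuntimeWarning: Mean of empty slice.
  ret = ret.dtype.type(ret / rcount)
```

Both rings are standing in the tray. The small weight hangs where I expected it.

Emit:
drive_tool:
  increments:
    - {"claw":0.075,"dx":-0.0005,"dy":0.0005,"dz":0.02,"wx":0,"wy":0,"wz":0}
    - {"claw":0.075,"dx":0,"dy":0,"dz":0.035,"wx":0,"wy":0,"wz":0}
    - {"claw":0.075,"dx":0,"dy":0,"dz":0.025,"wx":0,"wy":0,"wz":0}
    - {"claw":0.075,"dx":0,"dy":0,"dz":0.016,"wx":0,"wy":0,"wz":0}
    - {"claw":0.075,"dx":0,"dy":0,"dz":0.007,"wx":0,"wy":0,"wz":0}
    - {"claw":0.075,"dx":0,"dy":0,"dz":0,"wx":0,"wy":0,"wz":0}
    - {"claw":0.075,"dx":0,"dy":0,"dz":0,"wx":0,"wy":0,"wz":0}
    - {"claw":0.075,"dx":0,"dy":0,"dz":0,"wx":0,"wy":0,"wz":0}

```text
t: 25.7
eef_pos: [0.5004, -0.0184, 0.1289]
tool_rot: [0.001, 0.54, 0.842, 0.0]
contact_force: [0.8, -0.7, -0.1]
gripper_width: 0.88
grasp_force: 0.0
```

Emit:
drive_tool:
  increments:
    - {"claw":0.043,"dx":0,"dy":0,"dz":0,"wx":0,"wy":0,"wz":0}
    - {"claw":0.043,"dx":0,"dy":0,"dz":0,"wx":0,"wy":0,"wz":0}
    - {"claw":0.043,"dx":0,"dy":0,"dz":0,"wx":0,"wy":0,"wz":0}
    - {"claw":0.043,"dx":0,"dy":0,"dz":0,"wx":0,"wy":0,"wz":0}
    - {"claw":0.043,"dx":0,"dy":0,"dz":0,"wx":0,"wy":0,"wz":0}
  newtons: 45

```text
t: 26.32
eef_pos: [0.4997, -0.0185, 0.129]
tool_rot: [0.0, 0.54, 0.842, -0.001]
contact_force: [-4.1, -1.0, 9.4]
gripper_width: 0.582
grasp_force: 44.8
```

Emit:
drive_tool:
  increments:
    - {"claw":0.043,"dx":0,"dy":0,"dz":-0.0015,"wx":0,"wy":0,"wz":0}
    - {"claw":0.043,"dx":0,"dy":0,"dz":-0.002,"wx":0,"wy":0,"wz":0}
    - {"claw":0.043,"dx":0,"dy":0,"dz":0,"wx":0,"wy":0,"wz":0}
    - {"claw":0.043,"dx":0,"dy":0,"dz":0,"wx":0,"wy":0,"wz":0}

```text
t: 26.82
eef_pos: [0.4999, -0.0183, 0.1316]
tool_rot: [-0.0, 0.54, 0.842, 0.0]
contact_force: [-0.9, 0.5, -2.6]
gripper_width: 0.583
grasp_force: 46.9
```

Emit:
drive_tool:
  increments:
    - {"claw":0.043,"dx":-0.006,"dy":0,"dz":0,"wx":0,"wy":0,"wz":0}
    - {"claw":0.043,"dx":-0.008,"dy":0,"dz":0,"wx":0,"wy":0,"wz":0}
    - {"claw":0.043,"dx":-0.01,"dy":0,"dz":0,"wx":0,"wy":0,"wz":0}
    - {"claw":0.043,"dx":-0.01,"dy":0,"dz":0,"wx":0,"wy":0,"wz":0}
    - {"claw":0.043,"dx":-0.01,"dy":0,"dz":0,"wx":0,"wy":0,"wz":0}
    - {"claw":0.043,"dx":-0.01,"dy":0,"dz":0,"wx":0,"wy":0,"wz":0}
    - {"claw":0.043,"dx":0,"dy":0,"dz":0,"wx":0,"wy":0,"wz":0}

```text
t: 27.7
eef_pos: [0.5227, -0.0685, 0.1316]
tool_rot: [0.0, 0.541, 0.841, -0.0]
contact_force: [0.4, -0.3, -2.1]
gripper_width: 0.582
grasp_force: 46.9
```

Emit:
drive_tool:
  increments:
    - {"claw":0.043,"dx":-0.01,"dy":0,"dz":0,"wx":0,"wy":0,"wz":0}
    - {"claw":0.043,"dx":-0.01,"dy":0,"dz":0,"wx":0,"wy":0,"wz":0}
    - {"claw":0.043,"dx":-0.01,"dy":0,"dz":0,"wx":0,"wy":0,"wz":0}
    - {"claw":0.043,"dx":-0.01,"dy":0,"dz":0,"wx":0,"wy":0,"wz":0}
    - {"claw":0.043,"dx":-0.01,"dy":0,"dz":0,"wx":0,"wy":0,"wz":0}
    - {"claw":0.043,"dx":-0.01,"dy":0,"dz":0,"wx":0,"wy":0,"wz":0}
    - {"claw":0.043,"dx":-0.015,"dy":0,"dz":0,"wx":0,"wy":0,"wz":0}
    - {"claw":0.043,"dx":-0.016,"dy":0,"dz":0,"wx":0,"wy":0,"wz":0}
    - {"claw":0.043,"dx":0,"dy":0,"dz":0,"wx":0,"wy":0,"wz":0}

```text
t: 28.82
eef_pos: [0.5608, -0.1522, 0.1316]
tool_rot: [0.0, 0.541, 0.841, -0.0]
contact_force: [0.1, -0.4, -3.1]
gripper_width: 0.579
grasp_force: 46.9
```

```bash
python3 st.py
```

```text
t 28.82 pos [ 0.5608 -0.1522  0.1316] F [ 0.1 -0.4 -3.1] w 49.5 g 46.9 yawY 24.46 tilt [ 0.02 -0.03]
```

Emit:
drive_tool:
  increments:
    - {"claw":0.043,"dx":0,"dy":0,"dz":0,"wx":0,"wy":0,"wz":7.1}
    - {"claw":0.043,"dx":0,"dy":0,"dz":0,"wx":0,"wy":0,"wz":9.5}
    - {"claw":0.043,"dx":0,"dy":0,"dz":0,"wx":0,"wy":0,"wz":9.5}
    - {"claw":0.043,"dx":0,"dy":0,"dz":0,"wx":0,"wy":0,"wz":9.5}
    - {"claw":0.043,"dx":-0.018,"dy":-0.006,"dz":0,"wx":0,"wy":0,"wz":0}
    - {"claw":0.043,"dx":-0.035,"dy":-0.01,"dz":0,"wx":0,"wy":0,"wz":0}
    - {"claw":0.043,"dx":-0.04,"dy":-0.012,"dz":0,"wx":0,"wy":0,"wz":0}
    - {"claw":0.043,"dx":-0.035,"dy":-0.01,"dz":0,"wx":0,"wy":0,"wz":0}
    - {"claw":0.043,"dx":-0.025,"dy":-0.008,"dz":0,"wx":0,"wy":0,"wz":0}
    - {"claw":0.043,"dx":-0.015,"dy":-0.004,"dz":0,"wx":0,"wy":0,"wz":0}
    - {"claw":0.043,"dx":0,"dy":0,"dz":0,"wx":0,"wy":0,"wz":0}
    - {"claw":0.043,"dx":0,"dy":0,"dz":0,"wx":0,"wy":0,"wz":0}
    - {"claw":0.043,"dx":0,"dy":0,"dz":0,"wx":0,"wy":0,"wz":0}

```text
t: 30.45
eef_pos: [0.48, -0.3042, 0.1318]
tool_rot: [-0.0, 0.771, 0.637, 0.0]
contact_force: [0.4, 0.8, -2.1]
gripper_width: 0.585
grasp_force: 47.0
```

Emit:
drive_tool:
  increments:
    - {"claw":0.043,"dx":0,"dy":0,"dz":0.02,"wx":0,"wy":0,"wz":0}
    - {"claw":0.043,"dx":0,"dy":0,"dz":0.025,"wx":0,"wy":0,"wz":0}
    - {"claw":0.043,"dx":0,"dy":0,"dz":0.02,"wx":0,"wy":0,"wz":0}
    - {"claw":0.043,"dx":0,"dy":0,"dz":0.014,"wx":0,"wy":0,"wz":0}
    - {"claw":0.043,"dx":0,"dy":0,"dz":0.008,"wx":0,"wy":0,"wz":0}
    - {"claw":0.043,"dx":0,"dy":0,"dz":0.003,"wx":0,"wy":0,"wz":0}
    - {"claw":0.043,"dx":0,"dy":0,"dz":0,"wx":0,"wy":0,"wz":0}
    - {"claw":0.043,"dx":0,"dy":0,"dz":0,"wx":0,"wy":0,"wz":0}
    - {"claw":0.043,"dx":0,"dy":0,"dz":0,"wx":0,"wy":0,"wz":0}

```text
t: 31.58
eef_pos: [0.4794, -0.3057, 0.0422]
tool_rot: [0.0, 0.772, 0.636, 0.0]
contact_force: [-0.5, 0.1, -2.2]
gripper_width: 0.58
grasp_force: 47.0
```

```bash
python3 st.py '[.4796,-.3066,.0378]' -11.1
```

```text
t 31.57 pos [ 0.4794 -0.3057  0.0422] F [-0.5  0.1 -2.2] w 49.5 g 47.0 yawY -10.99 tilt [ 0.04 -0.03]
tool delta mm [-0.8  0.4  4.4]
wz 0.11149048867163991
```

Emit:
drive_tool:
  increments:
    - {"claw":0.043,"dx":0,"dy":0,"dz":0.0015,"wx":0,"wy":0,"wz":0}
    - {"claw":0.043,"dx":0,"dy":0,"dz":0.0015,"wx":0,"wy":0,"wz":0}
    - {"claw":0.043,"dx":0,"dy":0,"dz":0,"wx":0,"wy":0,"wz":0}
    - {"claw":0.043,"dx":0,"dy":0,"dz":0,"wx":0,"wy":0,"wz":0}

```text
t: 32.08
eef_pos: [0.4792, -0.3056, 0.0387]
tool_rot: [0.0, 0.772, 0.636, 0.0]
contact_force: [1.2, 0.1, -1.3]
gripper_width: 0.579
grasp_force: 47.0
```

Emit:
drive_tool:
  increments:
    - {"claw":0.043,"dx":0,"dy":0,"dz":0.001,"wx":0,"wy":0,"wz":0}
    - {"claw":0.043,"dx":0,"dy":0,"dz":0,"wx":0,"wy":0,"wz":0}
    - {"claw":0.043,"dx":0,"dy":0,"dz":0,"wx":0,"wy":0,"wz":0}

```text
t: 32.45
eef_pos: [0.4793, -0.3056, 0.038]
tool_rot: [0.0, 0.772, 0.636, 0.0]
contact_force: [-0.7, 0.0, 2.7]
gripper_width: 0.584
grasp_force: 47.3
```

Emit:
drive_tool:
  increments:
    - {"claw":0.043,"dx":0,"dy":0,"dz":0.0006,"wx":0,"wy":0,"wz":0}
    - {"claw":0.043,"dx":0,"dy":0,"dz":0,"wx":0,"wy":0,"wz":0}
    - {"claw":0.043,"dx":0,"dy":0,"dz":0,"wx":0,"wy":0,"wz":0}

```text
t: 32.83
eef_pos: [0.4793, -0.3058, 0.0378]
tool_rot: [0.0, 0.772, 0.636, -0.0]
contact_force: [-2.2, 0.5, 7.1]
gripper_width: 0.581
grasp_force: 47.7
```

Emit:
drive_tool:
  increments:
    - {"claw":0.054,"dx":0,"dy":0,"dz":0,"wx":0,"wy":0,"wz":0}
    - {"claw":0.06,"dx":0,"dy":0,"dz":0,"wx":0,"wy":0,"wz":0}
    - {"claw":0.066,"dx":0,"dy":0,"dz":0,"wx":0,"wy":0,"wz":0}
    - {"claw":0.066,"dx":0,"dy":0,"dz":0,"wx":0,"wy":0,"wz":0}
    - {"claw":0.066,"dx":0,"dy":0,"dz":-0.015,"wx":0,"wy":0,"wz":0}
    - {"claw":0.066,"dx":0,"dy":0,"dz":-0.035,"wx":0,"wy":0,"wz":0}
    - {"claw":0.066,"dx":0,"dy":0,"dz":-0.05,"wx":0,"wy":0,"wz":0}
    - {"claw":0.06,"dx":0.01,"dy":-0.003,"dz":-0.05,"wx":0,"wy":0,"wz":0}
    - {"claw":0.05,"dx":0.03,"dy":-0.008,"dz":-0.04,"wx":0,"wy":0,"wz":0}
    - {"claw":0.05,"dx":0.05,"dy":-0.013,"dz":0,"wx":0,"wy":0,"wz":0}
    - {"claw":0.05,"dx":0.055,"dy":-0.015,"dz":0,"wx":0,"wy":0,"wz":0}
    - {"claw":0.05,"dx":0.055,"dy":-0.015,"dz":0,"wx":0,"wy":0,"wz":0}
    - {"claw":0.05,"dx":0.055,"dy":-0.015,"dz":0,"wx":0,"wy":0,"wz":0}
    - {"claw":0.05,"dx":0.055,"dy":-0.015,"dz":0,"wx":0,"wy":0,"wz":0}
    - {"claw":0.05,"dx":0.044,"dy":-0.01,"dz":0,"wx":0,"wy":0,"wz":0}
    - {"claw":0.05,"dx":0.02,"dy":-0.004,"dz":0,"wx":0,"wy":0,"wz":-7.1}
    - {"claw":0.05,"dx":0,"dy":0,"dz":0,"wx":0,"wy":0,"wz":-9.5}
    - {"claw":0.05,"dx":0,"dy":0,"dz":0,"wx":0,"wy":0,"wz":-9.5}
    - {"claw":0.05,"dx":0,"dy":0,"dz":0,"wx":0,"wy":0,"wz":-9.4}
    - {"claw":0.05,"dx":0,"dy":0,"dz":0,"wx":0,"wy":0,"wz":0}

```text
t: 35.33
eef_pos: [0.4542, 0.0803, 0.2278]
tool_rot: [0.0, 0.541, 0.841, 0.0]
contact_force: [-0.2, 0.1, -1.3]
gripper_width: 0.584
grasp_force: 0.0
```

Emit:
drive_tool:
  increments:
    - {"claw":0.05,"dx":0,"dy":0,"dz":0,"wx":0,"wy":0,"wz":0}
    - {"claw":0.05,"dx":0,"dy":0,"dz":0,"wx":0,"wy":0,"wz":0}

```text
t: 35.58
eef_pos: [0.4542, 0.0802, 0.2273]
tool_rot: [0.0, 0.542, 0.841, 0.0]
contact_force: [0.0, 0.1, 0.2]
gripper_width: 0.583
grasp_force: 0.0
```

```bash
python3 st.py '[.4550,.0802,.131]' 24.5; python3 - <<'E'
from h import *
a,d=snap('top','top5'); b,_=snap('scene','scene5'); s=4
A=cv2.resize(a[170:280,390:490,::-1],None,fx=s,fy=s);B=cv2.resize(b[190:300,130:230,::-1],None,fx=s,fy=s)
cv2.imwrite('pics/c5.png',np.hstack([A,B]))
E
```

```text
t 35.58 pos [0.4542 0.0802 0.2273] F [0.  0.1 0.2] w 49.8 g 0.0 yawY 24.41 tilt [ 0.02 -0.01]
tool delta mm [-0.3  0.6 96.3]
wz -0.08899275748533597
```

View pics/c5.png

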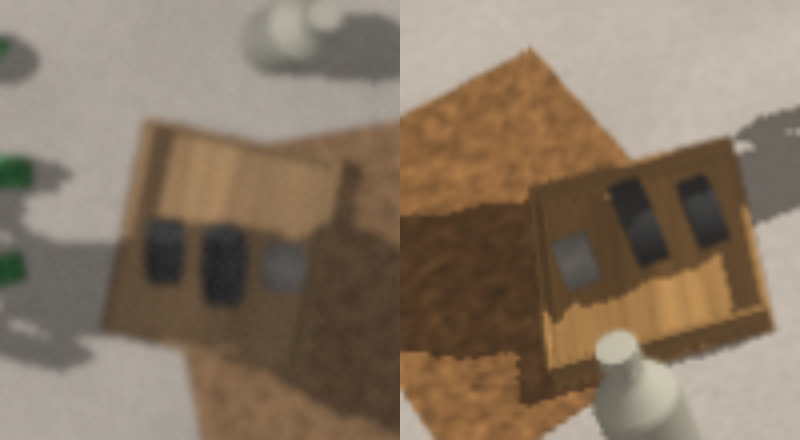

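All three rings stand in the tray; in the top crop they are at (165,250), (225,265) and (285,268). Next I'll take the bar.

Emit:
drive_tool:
  increments:
    - {"claw":0.05,"dx":0,"dy":0.0006,"dz":0.02,"wx":0,"wy":0,"wz":0}
    - {"claw":0.05,"dx":0,"dy":0,"dz":0.03,"wx":0,"wy":0,"wz":0}
    - {"claw":0.05,"dx":0,"dy":0,"dz":0.025,"wx":0,"wy":0,"wz":0}
    - {"claw":0.05,"dx":0,"dy":0,"dz":0.015,"wx":0,"wy":0,"wz":0}
    - {"claw":0.05,"dx":0,"dy":0,"dz":0.006,"wx":0,"wy":0,"wz":0}
    - {"claw":0.05,"dx":0,"dy":0,"dz":0,"wx":0,"wy":0,"wz":0}
    - {"claw":0.05,"dx":0,"dy":0,"dz":0,"wx":0,"wy":0,"wz":0}
    - {"claw":0.05,"dx":0,"dy":0,"dz":0,"wx":0,"wy":0,"wz":0}

```text
t: 36.67
eef_pos: [0.4552, 0.0806, 0.1317]
tool_rot: [0.001, 0.541, 0.841, 0.0]
contact_force: [0.0, 0.3, 0.2]
gripper_width: 0.585
grasp_force: 0.0
```

Emit:
drive_tool:
  increments:
    - {"claw":0.006,"dx":0,"dy":0,"dz":0,"wx":0,"wy":0,"wz":0}
    - {"claw":0.006,"dx":0,"dy":0,"dz":0,"wx":0,"wy":0,"wz":0}
    - {"claw":0.006,"dx":0,"dy":0,"dz":0,"wx":0,"wy":0,"wz":0}
    - {"claw":0.006,"dx":0,"dy":0,"dz":0,"wx":0,"wy":0,"wz":0}
    - {"claw":0.006,"dx":0,"dy":0,"dz":0,"wx":0,"wy":0,"wz":0}
    - {"claw":0.006,"dx":0,"dy":0,"dz":0,"wx":0,"wy":0,"wz":0}
    - {"claw":0.006,"dx":0,"dy":0,"dz":0,"wx":0,"wy":0,"wz":0}
  newtons: 30

```text
t: 37.55
eef_pos: [0.4534, 0.0797, 0.1311]
tool_rot: [-0.001, 0.541, 0.841, -0.002]
contact_force: [-5.2, -1.8, 8.6]
gripper_width: 0.175
grasp_force: 29.2
```

```bash
python3 st.py; python3 - <<'E'
import numpy as np
# handle relative hinge, tool-down increments per step (dy=+press x, dz=-up), mm
T=np.linspace(0,1.8,46); s=0.5-0.5*np.cos(np.pi*np.linspace(0,1,46)); T=1.8*(0.35*np.linspace(0,1,46)+0.65*s)
X=-160*np.cos(T)+45*np.sin(T); Z=160*np.sin(T)+45*np.cos(T)
print(X[-1],Z[-1])
for i in range(45): print(i+1,T[i+1].round(3),'dy %.1f dz %.1f'%(X[i+1]-X[i],-(Z[i+1]-Z[i])))
E
```

```text
t 37.55 pos [0.4534 0.0797 0.1311] F [-5.2 -1.8  8.6] w 14.9 g 29.2 yawY 24.5 tilt [-0.16 -0.12]
80.17547854041271 145.5915266793223
1 0.015 dy 0.7 dz -2.5
2 0.034 dy 0.9 dz -2.9
3 0.055 dy 1.1 dz -3.3
4 0.079 dy 1.3 dz -3.7
5 0.105 dy 1.6 dz -4.1
6 0.135 dy 1.9 dz -4.5
7 0.166 dy 2.2 dz -4.8
8 0.201 dy 2.5 dz -5.1
9 0.238 dy 2.9 dz -5.4
10 0.277 dy 3.3 dz -5.6
11 0.318 dy 3.7 dz -5.8
12 0.362 dy 4.2 dz -5.9
13 0.407 dy 4.6 dz -6.0
14 0.454 dy 5.1 dz -6.0
15 0.503 dy 5.5 dz -5.9
16 0.553 dy 6.0 dz -5.8
17 0.604 dy 6.4 dz -5.6
18 0.656 dy 6.8 dz -5.4
19 0.709 dy 7.2 dz -5.1
20 0.763 dy 7.6 dz -4.8
21 0.818 dy 7.9 dz -4.4
22 0.873 dy 8.2 dz -4.0
23 0.927 dy 8.4 dz -3.5
24 0.982 dy 8.6 dz -3.0
25 1.037 dy 8.7 dz -2.6
26 1.091 dy 8.7 dz -2.1
27 1.144 dy 8.7 dz -1.6
28 1.196 dy 8.6 dz -1.1
29 1.247 dy 8.5 dz -0.6
30 1.298 dy 8.3 dz -0.2
31 1.346 dy 8.1 dz 0.2
32 1.393 dy 7.8 dz 0.6
33 1.438 dy 7.5 dz 0.9
34 1.482 dy 7.1 dz 1.2
35 1.523 dy 6.7 dz 1.4
36 1.562 dy 6.3 dz 1.6
37 1.599 dy 5.9 dz 1.7
38 1.634 dy 5.4 dz 1.8
39 1.665 dy 5.0 dz 1.8
40 1.695 dy 4.5 dz 1.8
41 1.721 dy 4.1 dz 1.8
42 1.745 dy 3.6 dz 1.7
43 1.766 dy 3.1 dz 1.6
44 1.785 dy 2.7 dz 1.4
45 1.8 dy 2.3 dz 1.2
```

Emit:
drive_tool:
  increments:
    - {"claw":0.006,"dx":0,"dy":-0.0007,"dz":-0.0025,"wx":0,"wy":0,"wz":0}
    - {"claw":0.006,"dx":0,"dy":0.0009,"dz":-0.0029,"wx":0,"wy":0,"wz":0}
    - {"claw":0.006,"dx":0,"dy":0.0011,"dz":-0.0033,"wx":0,"wy":0,"wz":0}
    - {"claw":0.006,"dx":0,"dy":0.0013,"dz":-0.0037,"wx":0,"wy":0,"wz":0}
    - {"claw":0.006,"dx":0,"dy":0.0016,"dz":-0.0041,"wx":0,"wy":0,"wz":0}
    - {"claw":0.006,"dx":0,"dy":0.0019,"dz":-0.0045,"wx":0,"wy":0,"wz":0}
    - {"claw":0.006,"dx":0,"dy":0.0022,"dz":-0.0048,"wx":0,"wy":0,"wz":0}
    - {"claw":0.006,"dx":0,"dy":0.0025,"dz":-0.0051,"wx":0,"wy":0,"wz":0}
    - {"claw":0.006,"dx":0,"dy":0.0029,"dz":-0.0054,"wx":0,"wy":0,"wz":0}
    - {"claw":0.006,"dx":0,"dy":0,"dz":0,"wx":0,"wy":0,"wz":0}
    - {"claw":0.006,"dx":0,"dy":0,"dz":0,"wx":0,"wy":0,"wz":0}

```text
t: 38.92
eef_pos: [0.4661, 0.0855, 0.1673]
tool_rot: [-0.001, 0.541, 0.841, -0.001]
contact_force: [-5.6, -3.3, -2.4]
gripper_width: 0.173
grasp_force: 29.5
```

```bash
cat > hp.py <<'E'
from h import *
O=np.array([.5275,.1133]);y=np.radians(24.5);ex=np.array([np.cos(y),np.sin(y)])
o=get_obs();p=o['eef_pos']; x=(p[:2]-O)@ex*1000; print('rel hinge mm',x-80,(p[2]-.006)*1000-80,'Y',(p[:2]-O)@[-ex[1],ex[0]]*1000,'theta',np.arctan2(45,-160)-np.arctan2((p[2]-.006)*1000-80,x-80),'r',np.hypot(x-80,(p[2]-.006)*1000-80))
f=o['contact_force']; print('Fx press',f[:2]@ex,'Fz',f[2])
E
python3 st.py; python3 hp.py
```

```text
t 38.92 pos [0.4661 0.0855 0.1673] F [-5.6 -3.3 -2.4] w 14.8 g 29.5 yawY 24.51 tilt [-0.14 -0.09]
rel hinge mm -147.36135811394442 81.33268464697218 Y 0.19755325813976612 theta 0.2301538746001155 r 168.3162958749687
Fx press -6.44281188910014 Fz -2.351774631191214
```

Emit:
drive_tool:
  increments:
    - {"claw":0.006,"dx":0,"dy":0.0023,"dz":-0.0056,"wx":0,"wy":0,"wz":0}
    - {"claw":0.006,"dx":0,"dy":0.0037,"dz":-0.0058,"wx":0,"wy":0,"wz":0}
    - {"claw":0.006,"dx":0,"dy":0.0042,"dz":-0.0059,"wx":0,"wy":0,"wz":0}
    - {"claw":0.006,"dx":0,"dy":0.0046,"dz":-0.006,"wx":0,"wy":0,"wz":0}
    - {"claw":0.006,"dx":0,"dy":0.0051,"dz":-0.006,"wx":0,"wy":0,"wz":0}
    - {"claw":0.006,"dx":0,"dy":0.0055,"dz":-0.0059,"wx":0,"wy":0,"wz":0}
    - {"claw":0.006,"dx":0,"dy":0.006,"dz":-0.0058,"wx":0,"wy":0,"wz":0}
    - {"claw":0.006,"dx":0,"dy":0.0064,"dz":-0.0056,"wx":0,"wy":0,"wz":0}
    - {"claw":0.006,"dx":0,"dy":0.0068,"dz":-0.0054,"wx":0,"wy":0,"wz":0}
    - {"claw":0.006,"dx":0,"dy":0.0072,"dz":-0.0051,"wx":0,"wy":0,"wz":0}
    - {"claw":0.006,"dx":0,"dy":0.0076,"dz":-0.0048,"wx":0,"wy":0,"wz":0}
    - {"claw":0.006,"dx":0,"dy":0,"dz":0,"wx":0,"wy":0,"wz":0}
    - {"claw":0.006,"dx":0,"dy":0,"dz":0,"wx":0,"wy":0,"wz":0}

```text
t: 40.55
eef_pos: [0.5206, 0.1103, 0.2322]
tool_rot: [0.0, 0.541, 0.841, -0.002]
contact_force: [-15.6, -8.0, 21.2]
gripper_width: 0.173
grasp_force: 31.4
```

```bash
python3 st.py; python3 hp.py
```

```text
t 40.55 pos [0.5206 0.1103 0.2322] F [-15.6  -8.   21.2] w 14.8 g 31.4 yawY 24.48 tilt [-0.06 -0.19]
rel hinge mm -87.48172640349051 146.23922595437728 Y 0.11773934910145559 theta 0.7575267975735174 r 170.4082265099622
Fx press -17.530909735520872 Fz 21.18655795110411
```

Emit:
drive_tool:
  increments:
    - {"claw":0.006,"dx":0,"dy":0,"dz":0,"wx":0,"wy":0,"wz":0}
    - {"claw":0.006,"dx":0,"dy":0.0074,"dz":-0.0049,"wx":0,"wy":0,"wz":0}
    - {"claw":0.006,"dx":0,"dy":0.0077,"dz":-0.0045,"wx":0,"wy":0,"wz":0}
    - {"claw":0.006,"dx":0,"dy":0.0079,"dz":-0.004,"wx":0,"wy":0,"wz":0}
    - {"claw":0.006,"dx":0,"dy":0.0081,"dz":-0.0035,"wx":0,"wy":0,"wz":0}
    - {"claw":0.006,"dx":0,"dy":0.0082,"dz":-0.0031,"wx":0,"wy":0,"wz":0}
    - {"claw":0.006,"dx":0,"dy":0.0082,"dz":-0.0026,"wx":0,"wy":0,"wz":0}
    - {"claw":0.006,"dx":0,"dy":0,"dz":0,"wx":0,"wy":0,"wz":0}
    - {"claw":0.006,"dx":0,"dy":0,"dz":0,"wx":0,"wy":0,"wz":0}
  newtons: 20

```text
t: 41.68
eef_pos: [0.566, 0.1309, 0.2542]
tool_rot: [0.001, 0.541, 0.841, 0.001]
contact_force: [-3.3, -3.0, 8.2]
gripper_width: 0.175
grasp_force: 28.8
```

```bash
python3 st.py; python3 hp.py; python3 - <<'E'
from h import *
# render nearby crop, both cameras
a,d=snap('top','top6'); b,_=snap('scene','scene6'); s=4
A=cv2.resize(a[140:250,270:370,::-1],None,fx=s,fy=s);B=cv2.resize(b[100:210,295:395,::-1],None,fx=s,fy=s)
cv2.imwrite('pics/c6.png',np.hstack([A,B]))
# plate angle from depth: plate points in press frame
from fit import cloud
O=np.array([.5275,.1133]);y=np.radians(24.5);ex=np.array([np.cos(y),np.sin(y)]);ey=np.array([-ex[1],ex[0]])
for n in('top','scene'):
    W=cloud(n,n+'6'); r=W[:,:2]-O; X=r@ex-.08;Y=r@ey;Z=W[:,2]-.08
    m=(Y<-.13)&(Y>-.205)&(X>-.17)&(X<.1)&(Z>.02)&(Z<.2); print(n,m.sum(),'bar end stub X',X[m].mean()*1000,'Z max',np.percentile(Z[m],90)*1000 if m.any() else 0)
E
```

```text
t 41.67 pos [0.566  0.1309 0.2542] F [-3.3 -3.   8.2] w 15.0 g 28.8 yawY 24.49 tilt [0.22 0.03]
rel hinge mm -37.705543170038865 168.15090144625378 Y 0.07155050410167715 theta 1.076041412058524 r 172.32653203420364
Fx press -4.2604068296875965 Fz 8.15452555585306
top 361 bar end stub X -33.653702288666835 Z max 170.48727979290788
scene 476 bar end stub X -25.957085372203355 Z max 170.6860018234439
```

View pics/c6.png

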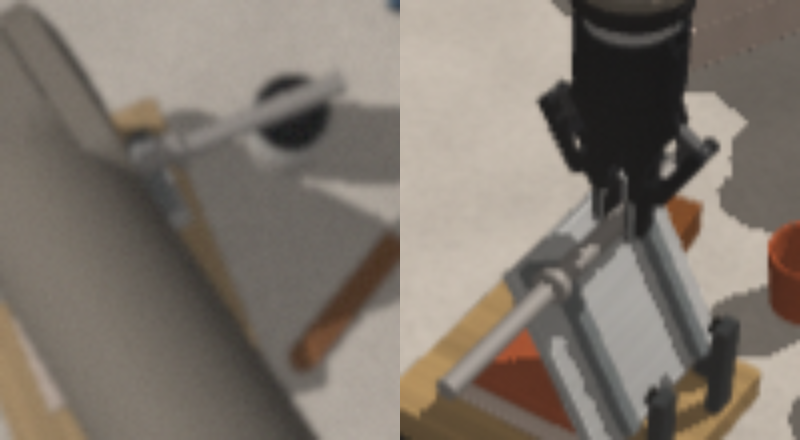

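The scene crop shows the plate held at roughly 60°, with the fingers on the bar at about (610,215) in the crop. The bar has rolled a few mm towards the fingertips, so I'll press down slightly as I continue.

Emit:
drive_tool:
  increments:
    - {"claw":0.006,"dx":0,"dy":0.005,"dz":-0.0005,"wx":0,"wy":0,"wz":0}
    - {"claw":0.006,"dx":0,"dy":0.0072,"dz":-0.001,"wx":0,"wy":0,"wz":0}
    - {"claw":0.006,"dx":0,"dy":0.0086,"dz":-0.0009,"wx":0,"wy":0,"wz":0}
    - {"claw":0.006,"dx":0,"dy":0.0085,"dz":-0.0006,"wx":0,"wy":0,"wz":0}
    - {"claw":0.006,"dx":0,"dy":0.0083,"dz":0,"wx":0,"wy":0,"wz":0}
    - {"claw":0.006,"dx":0,"dy":0.0081,"dz":0.0004,"wx":0,"wy":0,"wz":0}
    - {"claw":0.006,"dx":0,"dy":0.0078,"dz":0.0006,"wx":0,"wy":0,"wz":0}
    - {"claw":0.006,"dx":0,"dy":0,"dz":0,"wx":0,"wy":0,"wz":0}
    - {"claw":0.006,"dx":0,"dy":0,"dz":0,"wx":0,"wy":0,"wz":0}
  newtons: 20

```text
t: 42.9
eef_pos: [0.6146, 0.153, 0.2549]
tool_rot: [0.001, 0.541, 0.841, 0.001]
contact_force: [-0.2, -3.0, 6.4]
gripper_width: 0.175
grasp_force: 30.2
```

```bash
cat > bar.py <<'E'
from h import *
from fit import cloud
import sys
tag=sys.argv[1]; snap('scene','scene'+tag)
O=np.array([.5275,.1133]);y=np.radians(24.5);ex=np.array([np.cos(y),np.sin(y)]);ey=np.array([-ex[1],ex[0]])
W=cloud('scene','scene'+tag); r=W[:,:2]-O; X=r@ex-.08;Y=r@ey;Z=W[:,2]-.08
m=(Y<-.12)&(Y>-.205)&(X>-.17)&(X<.15)&(Z>.075)&(Z<.25)
# cylinder axis (parallel to y) fit in X,Z with radius 8
from scipy.optimize import least_squares
f=lambda p:np.hypot(X[m]*1000-p[0],Z[m]*1000-p[1])-8
s=least_squares(f,[np.median(X[m])*1000-5,np.median(Z[m])*1000-5],loss='soft_l1'); bx,bz=s.x
print(m.sum(),'bar',s.x,'r',np.hypot(bx,bz),'theta',np.pi-np.arctan2(45,160)-np.arctan2(bz,bx))
E
python3 st.py; python3 hp.py; python3 bar.py 7
```

```text
t 42.9 pos [0.6146 0.153  0.2549] F [-0.2 -3.   6.4] w 15.0 g 30.2 yawY 24.49 tilt [0.16 0.04]
rel hinge mm 15.687398283038533 168.85761904971915 Y 0.008079323772544611 theta 1.3892660813865232 r 169.5847574991065
Fx press -1.4177140515552396 Fz 6.423183124408694
165 bar [ 14.20019862 166.29013721] r 166.89534257540743 theta 1.381816322222747
```

Emit:
drive_tool:
  increments:
    - {"claw":0.006,"dx":0,"dy":0.005,"dz":0.0005,"wx":0,"wy":0,"wz":0}
    - {"claw":0.006,"dx":0,"dy":0.006,"dz":0.0008,"wx":0,"wy":0,"wz":0}
    - {"claw":0.006,"dx":0,"dy":0.006,"dz":0.0011,"wx":0,"wy":0,"wz":0}
    - {"claw":0.006,"dx":0,"dy":0.006,"dz":0.0013,"wx":0,"wy":0,"wz":0}
    - {"claw":0.006,"dx":0,"dy":0.006,"dz":0.0015,"wx":0,"wy":0,"wz":0}
    - {"claw":0.006,"dx":0,"dy":0.006,"dz":0.0018,"wx":0,"wy":0,"wz":0}
    - {"claw":0.006,"dx":0,"dy":0.006,"dz":0.002,"wx":0,"wy":0,"wz":0}
    - {"claw":0.006,"dx":0,"dy":0.005,"dz":0.0019,"wx":0,"wy":0,"wz":0}
    - {"claw":0.006,"dx":0,"dy":0.004,"dz":0.0016,"wx":0,"wy":0,"wz":0}
    - {"claw":0.006,"dx":0,"dy":0.004,"dz":0.0018,"wx":0,"wy":0,"wz":0}
    - {"claw":0.006,"dx":0,"dy":0,"dz":0,"wx":0,"wy":0,"wz":0}
    - {"claw":0.006,"dx":0,"dy":0,"dz":0,"wx":0,"wy":0,"wz":0}
  newtons: 20

```text
t: 44.45
eef_pos: [0.6625, 0.175, 0.2391]
tool_rot: [-0.0, 0.541, 0.841, -0.0]
contact_force: [1.0, -4.8, -0.0]
gripper_width: 0.181
grasp_force: 30.5
```

```bash
python3 st.py; python3 hp.py; python3 bar.py 8
```

```text
t 44.45 pos [0.6625 0.175  0.2391] F [ 1.  -4.8 -0. ] w 15.4 g 30.5 yawY 24.51 tilt [-0.01 -0.02]
rel hinge mm 68.45578134442474 153.1401731973632 Y 0.14995593965384107 theta 1.7169967599525935 r 167.74417023072394
Fx press -1.1139606962919952 Fz -0.031181034970215488
171 bar [ 67.1006384  151.99486343] r 166.1473267419421 theta 1.7123637109915244
```

Emit:
drive_tool:
  increments:
    - {"claw":0.006,"dx":0,"dy":0.002,"dz":0.0009,"wx":0,"wy":0,"wz":0}
    - {"claw":0.006,"dx":0,"dy":0.002,"dz":0.0009,"wx":0,"wy":0,"wz":0}
    - {"claw":0.006,"dx":0,"dy":0.0018,"dz":0.0009,"wx":0,"wy":0,"wz":0}
    - {"claw":0.006,"dx":0,"dy":0.0015,"dz":0.0007,"wx":0,"wy":0,"wz":0}
    - {"claw":0.006,"dx":0,"dy":0.0015,"dz":0.0007,"wx":0,"wy":0,"wz":0}
    - {"claw":0.006,"dx":0,"dy":0.0012,"dz":0.0006,"wx":0,"wy":0,"wz":0}
    - {"claw":0.006,"dx":0,"dy":0,"dz":0,"wx":0,"wy":0,"wz":0}
    - {"claw":0.006,"dx":0,"dy":0,"dz":0,"wx":0,"wy":0,"wz":0}
  newtons: 20

```text
t: 45.5
eef_pos: [0.6716, 0.1791, 0.2346]
tool_rot: [0.0, 0.541, 0.841, -0.0]
contact_force: [1.2, -4.3, 1.2]
gripper_width: 0.171
grasp_force: 30.2
```

```bash
python3 st.py; python3 hp.py; python3 bar.py 9
```

```text
t 45.5 pos [0.6716 0.1791 0.2346] F [ 1.2 -4.3  1.2] w 14.6 g 30.2 yawY 24.51 tilt [-0.01 -0.02]
rel hinge mm 78.45178885873088 148.5512486203706 Y 0.14174295521307556 theta 1.7825128237206913 r 167.99451372531797
Fx press -0.6474907683649802 Fz 1.237198362565716
170 bar [ 76.92943163 146.52371412] r 165.49119689510025 theta 1.780099854990363
```

Emit:
drive_tool:
  increments:
    - {"claw":0.006,"dx":0,"dy":0.001,"dz":0.0005,"wx":0,"wy":0,"wz":0}
    - {"claw":0.006,"dx":0,"dy":0.001,"dz":0.0005,"wx":0,"wy":0,"wz":0}
    - {"claw":0.006,"dx":0,"dy":0,"dz":0,"wx":0,"wy":0,"wz":0}
    - {"claw":0.006,"dx":0,"dy":0,"dz":0,"wx":0,"wy":0,"wz":0}

```text
t: 46.05
eef_pos: [0.672, 0.1793, 0.2343]
tool_rot: [-0.001, 0.541, 0.841, -0.002]
contact_force: [-6.1, -7.6, 8.8]
gripper_width: 0.173
grasp_force: 31.0
```

Emit:
drive_tool:
  increments:
    - {"claw":0.006,"dx":0,"dy":0.0008,"dz":0.0004,"wx":0,"wy":0,"wz":0}
    - {"claw":0.006,"dx":0,"dy":0,"dz":0,"wx":0,"wy":0,"wz":0}
    - {"claw":0.006,"dx":0,"dy":0,"dz":0,"wx":0,"wy":0,"wz":0}

```text
t: 46.42
eef_pos: [0.672, 0.1793, 0.2343]
tool_rot: [-0.001, 0.541, 0.841, -0.003]
contact_force: [-9.7, -10.2, 12.1]
gripper_width: 0.175
grasp_force: 31.4
```

Emit:
drive_tool:
  increments:
    - {"claw":0.006,"dx":0,"dy":0.0008,"dz":0.0004,"wx":0,"wy":0,"wz":0}
    - {"claw":0.006,"dx":0,"dy":0,"dz":0,"wx":0,"wy":0,"wz":0}
    - {"claw":0.006,"dx":0,"dy":0,"dz":0,"wx":0,"wy":0,"wz":0}

```text
t: 46.8
eef_pos: [0.672, 0.1793, 0.2343]
tool_rot: [-0.001, 0.541, 0.841, -0.003]
contact_force: [-13.0, -11.5, 16.3]
gripper_width: 0.172
grasp_force: 31.8
```

```bash
python3 st.py; python3 hp.py; python3 bar.py 10
```

```text
t 46.8 pos [0.672  0.1793 0.2343] F [-13.  -11.5  16.3] w 14.7 g 31.8 yawY 24.5 tilt [-0.33 -0.26]
rel hinge mm 78.90258276375062 148.2668700775234 Y 0.13138994348033117 theta 1.785676914703472 r 167.95440550749396
Fx press -16.593341666734506 Fz 16.28919728229823
172 bar [ 76.99982849 146.58382119] r 165.57714281138664 theta 1.7803075368398211
```

The plate is hard on its stop: the force rises and the bar no longer moves. I'll relax the push, open narrowly and withdraw upward.

Emit:
drive_tool:
  increments:
    - {"claw":0.006,"dx":0,"dy":-0.0013,"dz":-0.0013,"wx":0,"wy":0,"wz":0}
    - {"claw":0.006,"dx":0,"dy":0,"dz":0,"wx":0,"wy":0,"wz":0}
    - {"claw":0.018,"dx":0,"dy":0,"dz":0,"wx":0,"wy":0,"wz":0}
    - {"claw":0.022,"dx":0,"dy":0,"dz":0,"wx":0,"wy":0,"wz":0}
    - {"claw":0.03,"dx":0,"dy":0,"dz":0,"wx":0,"wy":0,"wz":0}
    - {"claw":0.033,"dx":0,"dy":0,"dz":0,"wx":0,"wy":0,"wz":0}
    - {"claw":0.033,"dx":0,"dy":0,"dz":0,"wx":0,"wy":0,"wz":0}
    - {"claw":0.033,"dx":0,"dy":0,"dz":0,"wx":0,"wy":0,"wz":0}

```text
t: 47.85
eef_pos: [0.6735, 0.1804, 0.2344]
tool_rot: [-0.0, 0.541, 0.841, 0.0]
contact_force: [0.2, -0.1, 0.1]
gripper_width: 0.386
grasp_force: 0.0
```

```bash
python3 st.py; python3 hp.py; python3 bar.py 11
```

```text
t 47.85 pos [0.6735 0.1804 0.2344] F [ 0.2 -0.1  0.1] w 32.9 g 0.0 yawY 24.52 tilt [0.01 0.01]
rel hinge mm 80.71766794830103 148.41036343108803 Y 0.49263771911998294 theta 1.7947625363066764 r 168.9407526109666
Fx press 0.13664292464549851 Fz 0.14973802001834155
171 bar [ 77.05993048 146.57221584] r 165.594828845072 theta 1.7806614406456138
```

Emit:
drive_tool:
  increments:
    - {"claw":0.033,"dx":0,"dy":-0.0015,"dz":-0.005,"wx":0,"wy":0,"wz":0}
    - {"claw":0.033,"dx":0,"dy":0,"dz":-0.015,"wx":0,"wy":0,"wz":0}
    - {"claw":0.033,"dx":0,"dy":0,"dz":-0.03,"wx":0,"wy":0,"wz":0}
    - {"claw":0.033,"dx":0,"dy":0,"dz":-0.04,"wx":0,"wy":0,"wz":0}
    - {"claw":0.033,"dx":0,"dy":0,"dz":-0.03,"wx":0,"wy":0,"wz":0}
    - {"claw":0.033,"dx":0,"dy":0,"dz":0,"wx":0,"wy":0,"wz":0}
    - {"claw":0.033,"dx":0,"dy":0,"dz":0,"wx":0,"wy":0,"wz":0}
    - {"claw":0.033,"dx":0,"dy":0,"dz":0,"wx":0,"wy":0,"wz":0}

```text
t: 48.9
eef_pos: [0.6718, 0.1793, 0.3532]
tool_rot: [-0.001, 0.541, 0.841, -0.001]
contact_force: [0.4, 0.1, 0.1]
gripper_width: 0.389
grasp_force: 0.0
```

```bash
python3 st.py; python3 bar.py 12; python3 -c "
import cv2;a=cv2.imread('pics/scene12.png')[90:330,100:420];cv2.imwrite('pics/f.png',cv2.resize(a,None,fx=2.4,fy=2.4))"
```

```text
t 48.9 pos [0.6718 0.1793 0.3532] F [0.4 0.1 0.1] w 33.2 g 0.0 yawY 24.52 tilt [-0.1  -0.05]
170 bar [ 77.41214674 146.76448039] r 165.9290606456502 theta 1.782001078996195
```

View pics/f.png

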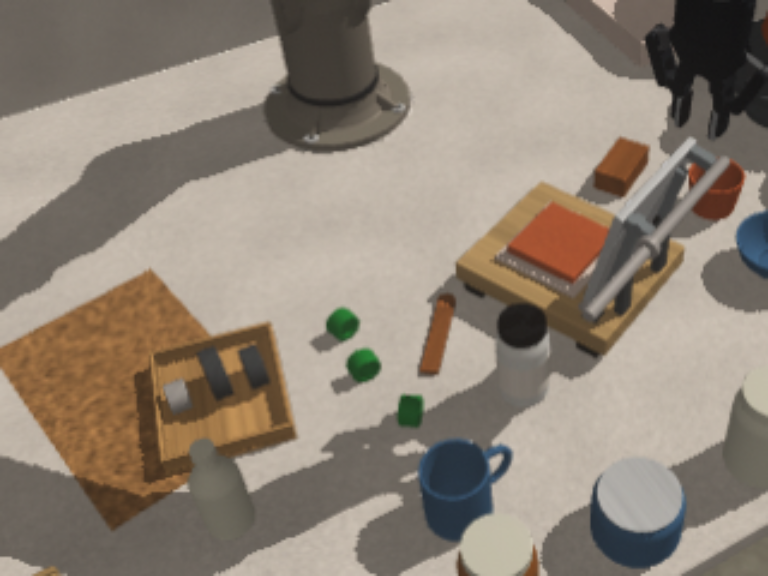

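The final picture shows the plate leaning on its rear stop at about (630,230). All three rings are in the tray at (177,395), (215,370) and (255,367), the other objects have not moved, and the gripper is clear.

```bash
python3 -c "
from station import *
print(hand_in())"
```

```text
the job is handed in; nothing more can be done
None
```

The job is handed in at about 49 s of the 72 s allowed: the collar and both weights are standing in the tray, the plate is resting on its rear stop, and nothing else on the table was moved.

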